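# Seat a well strip in its holder and lock it

## Task

Take the six-well strip out of its cradle and, keeping it upright, lower it into the one empty column of the white holder frame, feeling for the cells so that all six wells enter at once and the strip sits fully home, never pressing hard on it. Then slide the frame's metal locking bar fully across over the strip ends and let go, leaving the other lab things where they are.

Things in the scene. Friction and masses are not known exactly. Their poses are not given: they have to be found in the camera images.
- strip: Loose grey plastic six-well strip. Origin: middle of its rail's underside; z up. Rail 10 (x) x 88 (y) x 3 mm. Six wells hang below along y, 13 mm pitch, each 10 mm diameter, 11 mm long, foot bevelled 1.2 mm. On the rail's middle an upright handle plate 8 (x) x 36 (y) mm, from z = 3 to 34 mm, to grip across its 8 mm. Same either way round. Cracks if pressed on the frame with over 40 N.
- cradle: Fixed white cradle 60 (x) x 104 (y) x 20 mm high, origin at the centre of its underside on the table. The strip hangs wells down in a 33 mm wide trough along y, its rail ends resting loosely on the end walls' tops (z = 20 mm).
- frame: Fixed white holder frame, 140 (x) x 137 (y from -61 to +76) mm, top 18 mm above the table; origin on the table, in the middle of its recess. In the recess lies a cell grid, same height: 8 columns (13 mm pitch in x) of 6 square cells along y, 11 mm wide, walls 2 mm, 13 mm deep. All but one column hold fixed strips without handles (rail 10 mm wide, top 3 mm above the frame's). Locking bar near the +y edge.
- column (a point): Nominal centre of the empty column (frame x = -6.5 mm), level with the top of frame and grid (18 mm above the table); y along its six cells. The grid sits with play and its exact place is not measured: the true centre is up to 3 mm from here in x and in y, same yaw; the grid is held fast there. Seated, the strip's rail lies on the grid, wells 11 mm down, 0.5 mm free all round.
- lock (a joint): Travel of the locking bar in m: 0 open, 0.014 fully closed, sliding towards the frame's -y; stays where left, about 2 N friction. Aluminium bar 118 (x) x 10 (y) x 3 mm, underside 4.5 mm above the frame's top: it passes 1.5 mm over the rail ends of seated strips; a strip not fully down blocks it. Open, it is 2 mm or more clear of the strip ends.
- lock_tab (a point): Top centre of the upright tab on the middle of the locking bar, 51.5 mm above the table: tab 30 (x) x 8 (y) mm, rising 26 mm above the bar; axes as the frame's. Its +y face can be pushed, or it can be pinched.
- vial_a: Bystander: small capped vial, 28 mm diameter, 50 mm tall, standing; origin at its underside.
- vial_b: Bystander: small capped vial like the other, 28 mm diameter, 50 mm tall.
- bottle: Bystander: amber reagent bottle, 48 mm diameter, 85 mm tall.
- tipbox: Bystander: open pipette tip box 85 x 120 x 60 mm tall with the tips.
Not all that is in view belongs to the job. What is meant by the strip is not pink, and is the larger of those in its own colour.

How it is judged:
By the outcome, as a careful person would: the job done as asked, in the order asked, and still so for the second after the job is handed in, with the robot touching nothing.
It also fails if it takes over 72 s, if anything falls off the work surface, if the arm or the gripper's body presses on something with over 40 N, if the wrist force passes 120 N, or if a joint passes its speed limit or range.

## Robot

A 6-joint arm with a two-finger parallel gripper is mounted at the origin on the work surface. World frame = base frame: x ahead of the robot, y to its left, z up, the work surface at z = 0. Lengths are in m, angles in rad, forces in N, time in s.
With the tool pointing down it reaches from about 0.3 to 0.775 m from the base axis. Payload 14.6 kg.
Tool frame: the origin (TCP) lies at the very end of the fingers, on their centre line; the grasp point (between the pads) lies ctrl.grasp_offset behind it (ctrl.grasp_offset is the distance from the TCP to the grasp point, in m); z points along the fingers, y is the direction in which the jaws open and shut (so a half turn about z gives the same grasp; the last joint's range is limited). The gripper opens to 94 mm and grips with 3 to 60 N. Pads are 16 mm wide; open, the fingers measure 119 mm over their backs; the gripper's body (75 mm by 177 mm) begins 78 mm behind the grasp point.
Start: joints at [-0.067, 0.3, 1.521, -0, 1.321, -0.067], TCP at [0.55, -0, 0.205] pointing down, gripper open.
Joint ranges: [-3.03, 3.03], [-0.79, 2.21], [0.23, 2.52], [-1.04, 4.18], [0, 3.07], [-2.55, 2.55]. Speed limits (rad/s): [2.22, 2.22, 2.57, 3.14, 3.14, 3.14].

## Interface

Orientations are given as [roll, pitch, yaw] about the fixed x, y, z axes, in that order (R = Rz(yaw) Ry(pitch) Rx(roll)).
In Python, from station import ctrl gives the robot as it stands. The module is installed in compiled form; this text tells all that it offers.
- The arm moves only by the tool carry_out, never from a script. Its argument "deltas" is a list of rows, each an object of numbers: "x", "y", "z": the shift along the tool's x, y, z in units of 0.02 m (1.0 is 0.02 m); "wx", "wy", "wz": the turn, a rotation vector about the tool's x, y, z in units of 0.08 rad (1.0 is 0.08 rad); "jaw": the opening in per cent of the stroke, from 0 (shut) to 100 (fully open). A call has 1 to 12 rows; each row shifts and turns the commanded pose from where the row before left it, along the tool's axes as they then stand; what a row does not reach is not made up. A row lasts 1/12 s, in which the tool goes at most 41.7 mm and 7.16 degrees, less where a joint would pass 70% of its speed; a pose out of reach is approached as far as the arm can. A call with a number of a shift or a turn outside -1 to 1 is refused whole. A call with a gripper value outside its range is refused whole. The fingers move at their own pace and stop on an object; "squeeze" is the grip in N (left out, the last holds). Time passes only in rows, so rows that do not move let the fingers close. It gives the time, the measured TCP pose, the force and the opening at its end, in the units of the state.
- ctrl.get_obs(): the state, without advancing time (a new reading comes with each control period).
- ctrl.camera(name): name is "scene" or "side" or "wrist"; returns the picture (384x512x3 uint8, blue, green, red); there is no depth.
- ctrl.camera_params(name): a dict with "mtx" (3x3 intrinsics, pixels), "dist" ([k1, k2, p1, p2, k3] as OpenCV has them; the pictures are not rectified), "origin" and "attitude" of the camera in the world. Camera axes: x right, y down, z forward; pixel columns grow to the right and rows downward; lengths in m; the calibration is good to about 2 mm. A picture is of the moment at which its call begins: read the wrist's pose just before it. camera_params takes no time and is no camera call; for the wrist camera it gives the pose at the moment of the call.
- ctrl.hand_in(): hands the job in, once; it reports no verdict.
Trained networks look in the newest picture that a camera, given by its name, has taken for a name from the list of things; names that differ only in an ending like _2 or _b are one class to them, and where a whole thing is asked for, a point or a joint stands for the part that bears it (a point fixed in the world has none). Each returns a list of dicts, best first, with "conf" (0 to 1); they miss things now and then, are a little off and sometimes report something else, mostly with a low value. They report only what shows in the picture. A call takes as long as a camera call. They do not tell look-alikes from the thing itself.
- ctrl.boxes_of(camera, label): "rect" ([left, top, right, bottom] in pixels, round what is visible of it).
- ctrl.mark_of(camera, label): "position" ([row, column] in pixels: a listed point, or the origin of a listed thing).
The state is a dict: "time_s": time; "qpos": joint angles; "joint_vel": joint speeds; "tau": joint torques, N m; "ee_pos": TCP position; "eef_rot": TCP orientation; "force": force on the tool from outside, world axes, zero at the start; "moment": the same for the moment, N m; "grip_width": finger opening in m.
Only numpy, scipy, OpenCV 4.12 (cv2) and the standard library are available. Lean on these libraries where they do the work, as an engineer would, in place of code of your own. Each camera call takes 0.05 s, during which the arm holds its last target.

## Working session

There is one attempt and no reset: what is moved stays moved. The work goes in short steps, Python scripts to look and compute and a tool call to move; the robot and the scene stay as the last step left them, time stands still between calls to the robot, and variables do not carry over. Pictures are saved under pics/ and viewed, and the job is handed in when it is done.

Besides the shell and the picture viewer there is one more tool, called after ">>>" as a command line: name --argument value ..., lists and objects as JSON in quotes. carry_out: Moves the arm, as the interface text tells. Its arguments: {"type":"object","properties":{"deltas":{"type":"array"},"squeeze":{"type":"number"}},"required":["deltas"]}

```bash
mkdir -p pics; python3 - <<'E'
from station import ctrl
import cv2
o=ctrl.get_obs()
print({k:o[k] for k in o}); print(ctrl.grasp_offset)
for n in ["scene","side","wrist"]:
    im=ctrl.camera(n); cv2.imwrite(f"pics/a_{n}.png",im)
    p=ctrl.camera_params(n); print(n,p)
for n,l in [("scene","strip"),("scene","column"),("scene","lock_tab"),("scene","cradle"),("scene","frame")]:
    print(n,l,ctrl.mark_of(n,l),ctrl.boxes_of(n,l) if l!="column" else "")
E
```

```text
{'time_s': 0.0, 'qpos': array([-6.65770429e-02,  3.00478488e-01,  1.52158547e+00,  1.05966043e-05,
        1.32069364e+00, -6.66185373e-02]), 'joint_vel': array([ 4.12342388e-04, -5.44948577e-04, -6.92655752e-04,  6.28833624e-04,
       -8.65031079e-05,  7.89265165e-04]), 'tau': array([-1.53750298e-03, -5.31805658e+01, -3.52735734e+01,  7.07558286e-02,
        2.43994006e-02, -4.79655944e-05]), 'ee_pos': array([5.49736764e-01, 3.00291589e-05, 2.04880422e-01]), 'eef_rot': array([-3.14043098e+00, -8.77904670e-05,  1.57083514e+00]), 'force': array([-0.06112181, -0.70094029, -0.40875604]), 'moment': array([ 0.0090007 ,  0.03432262, -0.00933036]), 'grip_width': 0.09394385217514303}
0.0188
scene {'mtx': array([[422.19891665,   0.        , 248.91195156],
       [  0.        , 422.19891665, 196.44957313],
       [  0.        ,   0.        ,   1.        ]]), 'dist': array([0.02313671, 0.        , 0.        , 0.        , 0.        ]), 'origin': array([ 1.27674804, -0.4326643 ,  0.65264833]), 'attitude': array([-2.18627154,  0.01166294,  1.06633482])}
side {'mtx': array([[425.11734176,   0.    
[... 777 characters left out ...]
'position': [212.6, 213.1], 'conf': 0.7}, {'position': [258.7, 196.2], 'conf': 0.55}] [{'rect': [147.0, 216.3, 184.6, 233.2], 'conf': 0.77}, {'rect': [180.9, 242.1, 213.9, 271.9], 'conf': 0.75}, {'rect': [202.4, 202.0, 220.3, 212.3], 'conf': 0.46}]
scene column [{'position': [192.2, 305.0], 'conf': 0.57}] 
scene lock_tab [{'position': [183.5, 323.5], 'conf': 0.66}] [{'rect': [312.0, 183.1, 332.7, 200.2], 'conf': 0.59}]
scene cradle [{'position': [237.6, 166.0], 'conf': 0.55}] [{'rect': [269.7, 173.9, 340.6, 219.7], 'conf': 0.72}, {'rect': [143.8, 217.8, 194.1, 246.0], 'conf': 0.71}]
scene frame [{'position': [202.1, 307.5], 'conf': 0.9}] [{'rect': [272.5, 173.7, 346.7, 225.1], 'conf': 0.97}]
```

```bash
python3 - <<'E'
import cv2
for n in ["scene","side","wrist"]:
    im=cv2.imread(f"pics/a_{n}.png")
    if n=="scene": im=cv2.resize(im[150:330,120:360],None,fx=3.3,fy=3.3,interpolation=cv2.INTER_CUBIC)
    else: im=cv2.resize(im,(768,576))
    cv2.imwrite(f"pics/a2_{n}.png",im)
E
```

```text
(no output)
```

View pics/a2_scene.png

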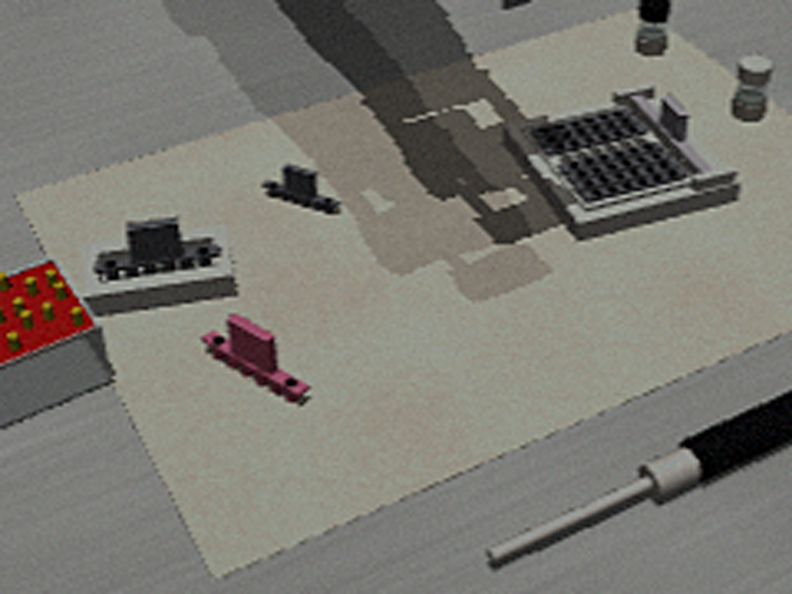

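View pics/a2_side.png

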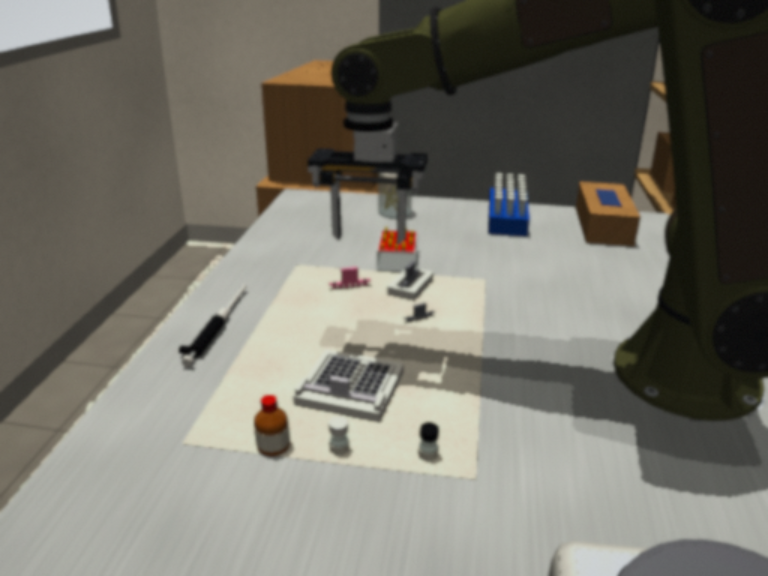

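View pics/a2_wrist.png

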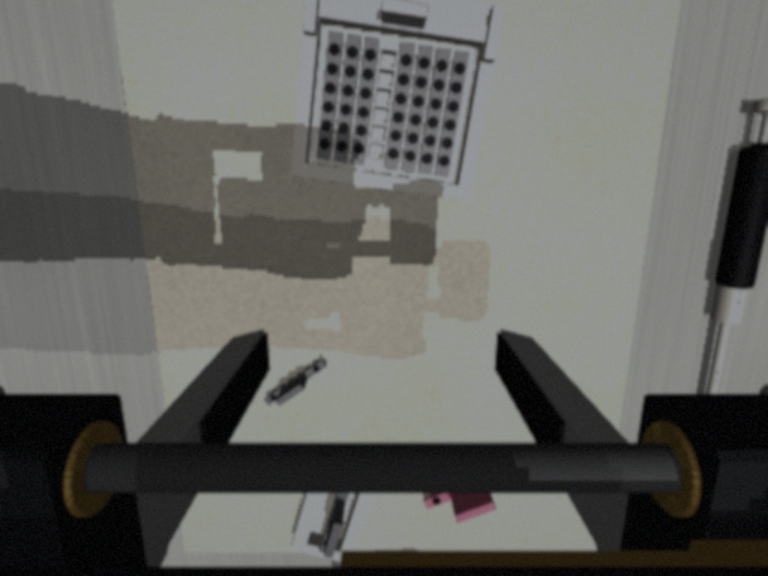

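The scene picture shows the wanted grey strip in its white cradle at about (168, 229). There are two look-alikes lying loose: a smaller grey one near (211, 208) and a pink one near (197, 259). The frame is at about (310, 200), and its empty column shows clearly in the wrist picture.

```bash
cat > h.py <<'E'
from station import ctrl
import cv2, numpy as np
from scipy.spatial.transform import Rotation as Rn
def cam(p):
    R=Rn.from_euler('xyz',p['attitude']).as_matrix(); return R,np.array(p['origin'])
def ray(p,uv):
    q=cv2.undistortPoints(np.array([[uv]],float),p['mtx'],p['dist'])[0,0]
    R,o=cam(p); return o,R@np.array([q[0],q[1],1])
def plane(p,uv,z):
    o,d=ray(p,uv); return o+d*(z-o[2])/d[2]
def proj(p,X):
    R,o=cam(p); X=np.atleast_2d(X); rv=cv2.Rodrigues(R.T)[0]
    return cv2.projectPoints(X,rv,-R.T@o,p['mtx'],p['dist'])[0][:,0]
def frameR(yaw): return Rn.from_euler('z',yaw).as_matrix()
E
python3 - <<'E'
from h import *
p=ctrl.camera_params("scene")
f=lambda x,y:(120+x/3.3,150+y/3.3)
for n,uv,z in [("cradle LB",f(87,300),0.00),("cr RB top",f(235,278),0.02),("cr LB top",f(85,285),0.02),("cr R far top",f(225,228),.02),("rail R",f(222,250),.022),("rail L",f(97,272),.022),("hL",f(128,225),.054),("hR",f(180,218),.054),
 ("vial w",f(750,118),0),("vial b",f(652,52),0)]:
    print(n,plane(p,uv,z).round(4))
w=ctrl.camera_params("wrist")
for n,uv,z in [("gridTL",(328,27),.018),("gridTR",(481,48),.018),("gBR",(460,185),.018),("gBL",(310,163),.018),("col top",(388,45),.018),("col bot",(376,160),.018),("tab L",(378,10),.0515),("tabR",(427,18),.0515)]:
    print(n,plane(w,(uv[0]/1.5,uv[1]/1.5),z).round(4))
E
```

```text
cradle LB [ 0.5032 -0.2881  0.    ]
cr RB top [ 0.5558 -0.1952  0.02  ]
cr LB top [ 0.5109 -0.2889  0.02  ]
cr R far top [ 0.4998 -0.1799  0.02  ]
rail R [ 0.5248 -0.1922  0.022 ]
rail L [ 0.504  -0.2777  0.022 ]
hL [ 0.5048 -0.2509  0.054 ]
hR [ 0.5153 -0.2166  0.054 ]
vial w [0.5554 0.267  0.    ]
vial b [0.4283 0.2601 0.    ]
gridTL [0.5116 0.1717 0.018 ]
gridTR [0.622 0.158 0.018]
gBR [0.611  0.0611 0.018 ]
gBL [0.495  0.0776 0.018 ]
col top [0.5546 0.16   0.018 ]
col bot [0.5457 0.0798 0.018 ]
tab L [0.5477 0.1726 0.0515]
tabR [0.5795 0.168  0.0515]
```

>>> carry_out --deltas '[{"x": -1, "y": -0.2}, {"x": -1, "y": -0.2}, {"x": -1, "y": -0.2}, {"x": -1, "y": -0.2}, {"x": -1, "y": -0.2}, {"x": -1, "y": -0.2}, {"x": -1, "y": -0.2}, {"x": -1, "y": -0.2}, {"x": -1, "y": -0.2}, {"x": -1, "y": -0.2}, {"x": -1, "y": -0.2}, {"x": -1, "y": -0.2}]'

```text
invalid input
```

>>> carry_out --deltas '[{"x": -1, "y": -0.2}, {"x": -1}, {"x": -0.6}, {"wz": 1}, {"wz": 1}, {"wz": 1}, {}, {}, {}]'

```text
invalid input
```

```bash
python3 - <<'E'
from h import *
o=ctrl.get_obs(); print(o['time_s'],o['ee_pos'],o['eef_rot'],o['force'])
p=ctrl.camera_params("wrist"); print(p['origin'],p['attitude'])
im=ctrl.camera("wrist"); cv2.imwrite("pics/b.png",im); cv2.imwrite("pics/b2.png",cv2.resize(im,(768,576),interpolation=cv2.INTER_CUBIC))
print(ctrl.mark_of("wrist","strip"))
E
```

```text
0.6 [5.49977528e-01 5.28873120e-06 2.05422833e-01] [-3.14151422e+00 -4.35001610e-05  1.57076541e+00] [-0.35184866  0.74850365 -0.00107001]
[0.549798   0.07337154 0.38617391] [ 2.88651999e+00 -6.13086071e-04  2.30070361e-05]
[{'position': [254.1, 198.1], 'conf': 0.85}, {'position': [324.4, 309.1], 'conf': 0.73}, {'position': [340.2, 224.3], 'conf': 0.56}]
```

View pics/b2.png

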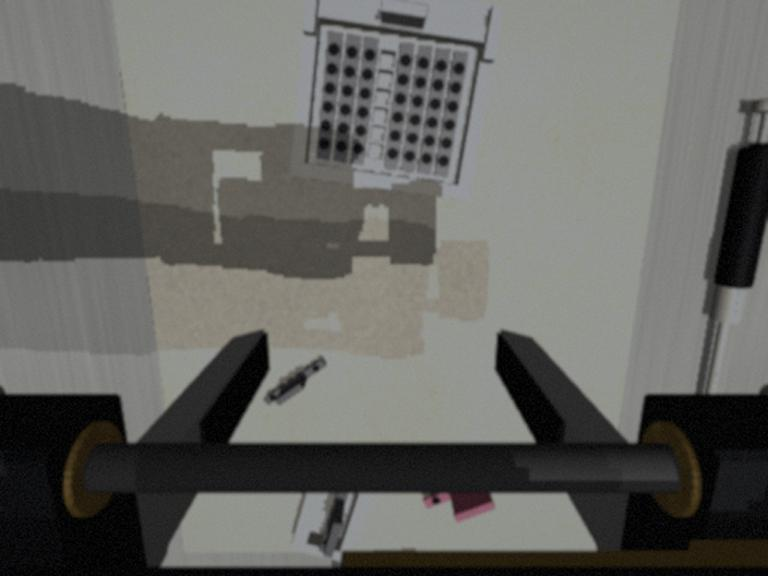

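Both moves were refused, so the picture shows the same view as before. I'll try again with every key filled in.

>>> carry_out --deltas '[{"x": -1, "y": -0.2, "z": 0, "wx": 0, "wy": 0, "wz": 0, "jaw": 100}]'

```text
time_s: 0.78
ee_pos: [0.5463, -0.0182, 0.2054]
eef_rot: [3.142, -0.001, 1.573]
force: [-0.1, 0.1, 1.1]
grip_width: 0.0937
```

>>> carry_out --deltas '[{"x": -1, "y": -0.2, "z": 0, "wx": 0, "wy": 0, "wz": 0, "jaw": 100}, {"x": -1, "y": -0.2, "z": 0, "wx": 0, "wy": 0, "wz": 0, "jaw": 100}, {"x": -1, "y": -0.2, "z": 0, "wx": 0, "wy": 0, "wz": 0, "jaw": 100}, {"x": -1, "y": -0.2, "z": 0, "wx": 0, "wy": 0, "wz": 0, "jaw": 100}, {"x": -1, "y": -0.2, "z": 0, "wx": 0, "wy": 0, "wz": 0, "jaw": 100}, {"x": -1, "y": -0.2, "z": 0, "wx": 0, "wy": 0, "wz": 0, "jaw": 100}, {"x": -1, "y": -0.2, "z": 0, "wx": 0, "wy": 0, "wz": 0, "jaw": 100}, {"x": -1, "y": -0.2, "z": 0, "wx": 0, "wy": 0, "wz": 0, "jaw": 100}, {"x": -1, "y": -0.2, "z": 0, "wx": 0, "wy": 0, "wz": 0, "jaw": 100}, {"x": -1, "y": -0.2, "z": 0, "wx": 0, "wy": 0, "wz": 0, "jaw": 100}, {"x": -1, "y": -0.2, "z": 0, "wx": 0, "wy": 0, "wz": 0, "jaw": 100}, {"x": -1, "y": -0.2, "z": 0, "wx": 0, "wy": 0, "wz": 0, "jaw": 100}]'

```text
time_s: 1.78
ee_pos: [0.4977, -0.261, 0.2055]
eef_rot: [3.142, 0.0, 1.571]
force: [0.4, -0.2, -0.2]
grip_width: 0.0943
```

>>> carry_out --deltas '[{"x": -1, "y": 0, "z": 0, "wx": 0, "wy": 0, "wz": 0, "jaw": 100}, {"x": -0.6, "y": 0, "z": 0, "wx": 0, "wy": 0, "wz": 0, "jaw": 100}, {"x": 0, "y": 0, "z": 0, "wx": 0, "wy": 0, "wz": 1, "jaw": 100}, {"x": 0, "y": 0, "z": 0, "wx": 0, "wy": 0, "wz": 1, "jaw": 100}, {"x": 0, "y": 0, "z": 0, "wx": 0, "wy": 0, "wz": 1, "jaw": 100}, {"x": 0, "y": 0, "z": 0, "wx": 0, "wy": 0, "wz": 0, "jaw": 100}, {"x": 0, "y": 0, "z": 0, "wx": 0, "wy": 0, "wz": 0, "jaw": 100}, {"x": 0, "y": 0, "z": 0, "wx": 0, "wy": 0, "wz": 0, "jaw": 100}]'

```text
time_s: 2.45
ee_pos: [0.4981, -0.2918, 0.2054]
eef_rot: [-3.142, -0.0, 1.334]
force: [-0.4, 0.1, 0.3]
grip_width: 0.0941
```

```bash
python3 - <<'E'
from h import *
import pickle
o=ctrl.get_obs(); print(o['time_s'],o['ee_pos'],o['eef_rot'],o['force'])
p=ctrl.camera_params("wrist"); pickle.dump(p,open("b.pkl","wb")); print(p['origin'],p['attitude'])
im=ctrl.camera("wrist"); cv2.imwrite("pics/b.png",im); cv2.imwrite("pics/b2.png",cv2.resize(im,(768,576),interpolation=cv2.INTER_CUBIC))
print(ctrl.mark_of("wrist","strip"))
E
```

```text
2.45 [ 0.49807081 -0.29183946  0.20543759] [-3.14153697e+00 -1.70679489e-05  1.33365368e+00] [-0.42854721  0.13796394  0.25360967]
[ 0.51501239 -0.22050403  0.38618074] [ 2.88671389e+00 -8.01306544e-04 -2.37088979e-01]
[{'position': [126.4, 251.6], 'conf': 0.91}, {'position': [20.7, 191.5], 'conf': 0.73}, {'position': [81.5, 345.3], 'conf': 0.58}]
```

View pics/b2.png

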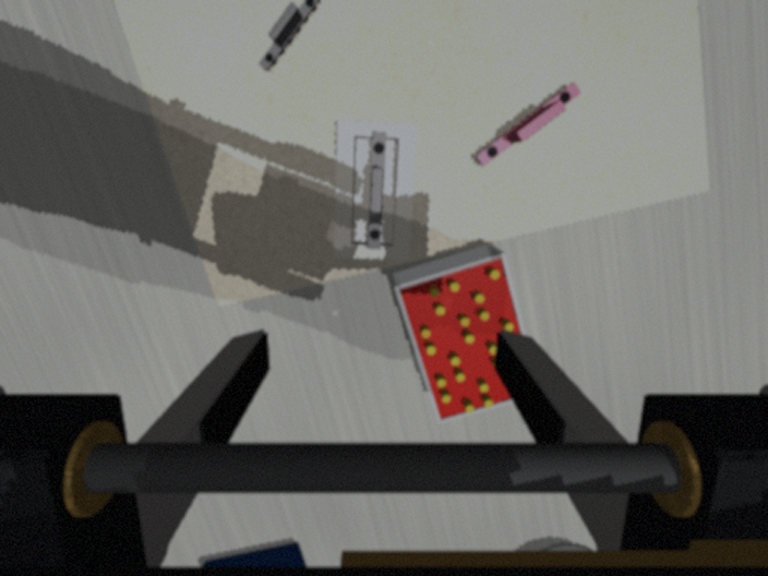

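```bash
python3 - <<'E'
import cv2
im=cv2.imread("pics/b.png")
cv2.imwrite("pics/b3.png",cv2.resize(im[75:180,205:300],None,fx=5.6,fy=5.6,interpolation=cv2.INTER_CUBIC))
E
```

```text
(no output)
```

View pics/b3.png

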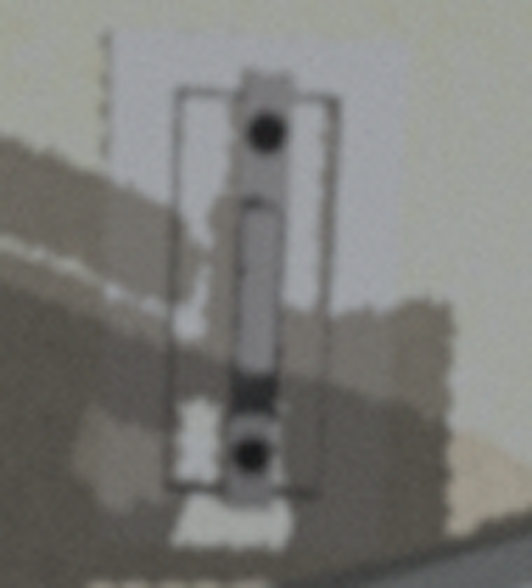

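```bash
python3 - <<'E'
from h import *
import pickle
p=pickle.load(open("b.pkl","rb"))
f=lambda x,y:(205+(x+.5)/5.6-.5,75+(y+.5)/5.6-.5)
P={n:plane(p,f(*uv),z) for n,uv,z in [("w1",(266,133),.023),("w2",(250,456),.023),("r1",(268,72),.023),("r2",(245,503),.023),("h1",(260,203),.054),("h2",(256,375),.054)]}
for k in P: print(k,P[k].round(4))
for a,b in ["w1 w2".split(),"r1 r2".split(),"h1 h2".split()]:
    d=P[a]-P[b]; print(a,(P[a]+P[b])/2,np.linalg.norm(d),"yaw",np.arctan2(-d[0],d[1]))
# scene check
s=ctrl.camera_params("scene"); 
E
```

```text
w1 [ 0.5164 -0.2049  0.023 ]
w2 [ 0.4977 -0.2674  0.023 ]
r1 [ 0.5195 -0.1937  0.023 ]
r2 [ 0.4943 -0.2769  0.023 ]
h1 [ 0.5122 -0.2181  0.054 ]
h2 [ 0.504  -0.2487  0.054 ]
w1 [ 0.50703473 -0.23617294  0.023     ] 0.06527805068322334 yaw -0.2906996330694192
r1 [ 0.50689708 -0.2352894   0.023     ] 0.0869868501522338 yaw -0.2948708898741931
h1 [ 0.50810363 -0.23337824  0.054     ] 0.03169772236137999 yaw -0.26392122900309734
```

The two well mouths in the wrist picture (near pixels (252, 98) and (249, 156)) put the strip at (0.507, -0.236) with yaw -0.29. The distance between them comes out at 65 mm, as it should. Next I move over the strip and descend.

>>> carry_out --deltas '[{"x": 0, "y": 0, "z": 0, "wx": 0, "wy": 0, "wz": 0.66, "jaw": 50}, {"x": 0.8, "y": -0.37, "z": 0, "wx": 0, "wy": 0, "wz": 0, "jaw": 50}, {"x": 1, "y": 0, "z": 0.5, "wx": 0, "wy": 0, "wz": 0, "jaw": 50}, {"x": 1, "y": 0, "z": 1, "wx": 0, "wy": 0, "wz": 0, "jaw": 50}, {"x": 0, "y": 0, "z": 1, "wx": 0, "wy": 0, "wz": 0, "jaw": 50}, {"x": 0, "y": 0, "z": 1, "wx": 0, "wy": 0, "wz": 0, "jaw": 50}, {"x": 0, "y": 0, "z": 1, "wx": 0, "wy": 0, "wz": 0, "jaw": 50}, {"x": 0, "y": 0, "z": 1, "wx": 0, "wy": 0, "wz": 0, "jaw": 50}, {"x": 0, "y": 0, "z": 0.5, "wx": 0, "wy": 0, "wz": 0, "jaw": 50}, {"x": 0, "y": 0, "z": 0, "wx": 0, "wy": 0, "wz": 0, "jaw": 50}, {"x": 0, "y": 0, "z": 0, "wx": 0, "wy": 0, "wz": 0, "jaw": 50}]'

```text
time_s: 3.47
ee_pos: [0.5072, -0.2363, 0.0859]
eef_rot: [-3.142, -0.0, 1.278]
force: [-0.3, -0.2, 0.6]
grip_width: 0.047
```

```bash
python3 - <<'E'
from h import *
o=ctrl.get_obs(); print(o['time_s'],o['ee_pos'],o['eef_rot'],o['force'],o['grip_width'])
im=ctrl.camera("wrist"); cv2.imwrite("pics/c.png",cv2.resize(im,(768,576)))
im=ctrl.camera("scene"); cv2.imwrite("pics/cs.png",cv2.resize(im[170:290,110:250],None,fx=4.5,fy=4.5,interpolation=cv2.INTER_CUBIC))
E
```

```text
3.4667 [ 0.50722808 -0.23632338  0.08585866] [-3.14154093e+00 -8.49398036e-06  1.27847842e+00] [-0.27548512 -0.15442248  0.61531572] 0.04695825869437998
```

View pics/c.png

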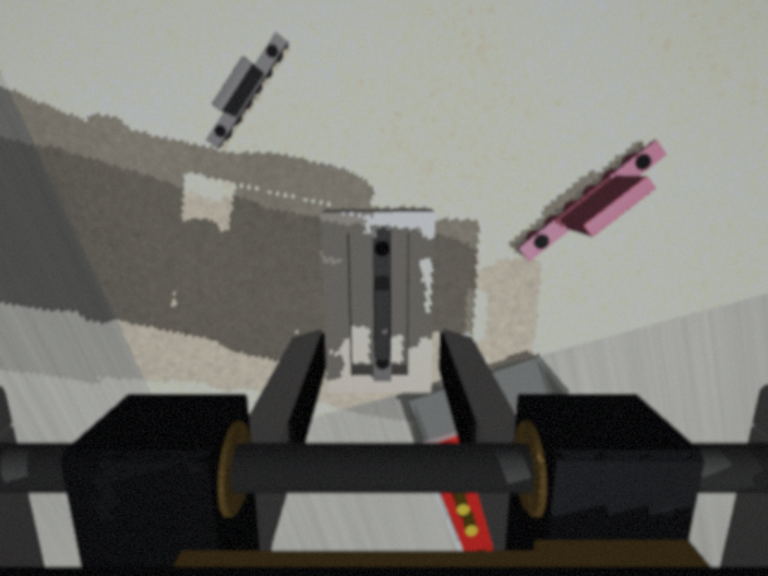

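View pics/cs.png

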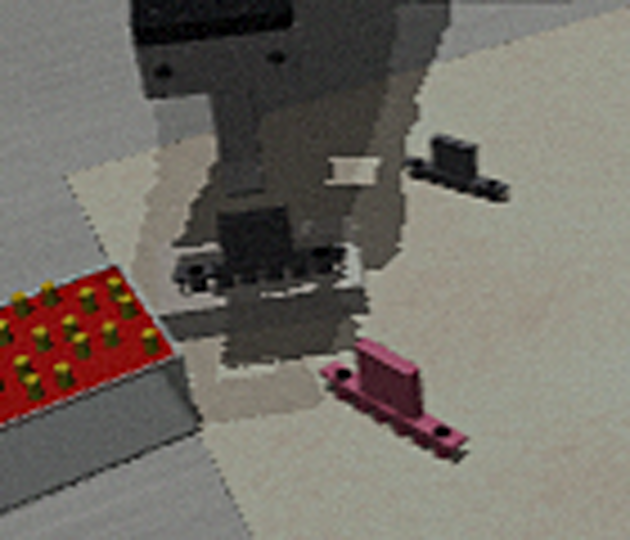

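The strip lies midway between the jaws (column 381 of the enlarged picture). Going down the rest of the way and gripping.

>>> carry_out --deltas '[{"x": 0, "y": 0, "z": 1, "wx": 0, "wy": 0, "wz": 0, "jaw": 50}, {"x": 0, "y": 0, "z": 1, "wx": 0, "wy": 0, "wz": 0, "jaw": 50}, {"x": 0, "y": 0, "z": 0.5, "wx": 0, "wy": 0, "wz": 0, "jaw": 50}, {"x": 0, "y": 0, "z": 0.4, "wx": 0, "wy": 0, "wz": 0, "jaw": 40}, {"x": 0, "y": 0, "z": 0, "wx": 0, "wy": 0, "wz": 0, "jaw": 20}, {"x": 0, "y": 0, "z": 0, "wx": 0, "wy": 0, "wz": 0, "jaw": 15}, {"x": 0, "y": 0, "z": 0, "wx": 0, "wy": 0, "wz": 0, "jaw": 10}, {"x": 0, "y": 0, "z": 0, "wx": 0, "wy": 0, "wz": 0, "jaw": 5}, {"x": 0, "y": 0, "z": 0, "wx": 0, "wy": 0, "wz": 0, "jaw": 2}, {"x": 0, "y": 0, "z": 0, "wx": 0, "wy": 0, "wz": 0, "jaw": 0}, {"x": 0, "y": 0, "z": 0, "wx": 0, "wy": 0, "wz": 0, "jaw": 0}]' --squeeze 25

```text
time_s: 4.48
ee_pos: [0.5074, -0.2364, 0.028]
eef_rot: [3.141, 0.0, 1.278]
force: [-0.8, -0.0, 4.6]
grip_width: 0.0079
```

>>> carry_out --deltas '[{"x": 0, "y": 0, "z": -0.5, "wx": 0, "wy": 0, "wz": 0, "jaw": 0}, {"x": 0, "y": 0, "z": -0.5, "wx": 0, "wy": 0, "wz": 0, "jaw": 0}, {"x": 0, "y": 0, "z": -1, "wx": 0, "wy": 0, "wz": 0, "jaw": 0}, {"x": 0, "y": 0, "z": -1, "wx": 0, "wy": 0, "wz": 0, "jaw": 0}, {"x": 0, "y": 0, "z": -1, "wx": 0, "wy": 0, "wz": 0, "jaw": 0}, {"x": 0, "y": 0, "z": -0.5, "wx": 0, "wy": 0, "wz": -0.4, "jaw": 0}, {"x": 0, "y": 0, "z": -0.5, "wx": 0, "wy": 0, "wz": -0.8, "jaw": 0}, {"x": 0, "y": 0, "z": 0, "wx": 0, "wy": 0, "wz": -0.9, "jaw": 0}, {"x": 0.4, "y": 0, "z": 0, "wx": 0, "wy": 0, "wz": 0, "jaw": 0}, {"x": 1, "y": 0, "z": 0, "wx": 0, "wy": 0, "wz": 0, "jaw": 0}, {"x": 1, "y": 0, "z": 0, "wx": 0, "wy": 0, "wz": 0, "jaw": 0}, {"x": 1, "y": 0, "z": 0, "wx": 0, "wy": 0, "wz": 0, "jaw": 0}]'

```text
time_s: 5.48
ee_pos: [0.5154, -0.1675, 0.1277]
eef_rot: [-3.141, -0.0, 1.443]
force: [-0.0, 0.2, -0.6]
grip_width: 0.0079
```

>>> carry_out --deltas '[{"x": 1, "y": 0, "z": 0, "wx": 0, "wy": 0, "wz": 0, "jaw": 0}, {"x": 1, "y": 0, "z": 0, "wx": 0, "wy": 0, "wz": 0, "jaw": 0}, {"x": 1, "y": 0, "z": 0, "wx": 0, "wy": 0, "wz": 0, "jaw": 0}, {"x": 1, "y": 0, "z": 0, "wx": 0, "wy": 0, "wz": 0, "jaw": 0}, {"x": 1, "y": 0, "z": 0, "wx": 0, "wy": 0, "wz": 0, "jaw": 0}, {"x": 1, "y": 0, "z": 0, "wx": 0, "wy": 0, "wz": 0, "jaw": 0}, {"x": 1, "y": 0, "z": 0, "wx": 0, "wy": 0, "wz": 0, "jaw": 0}, {"x": 1, "y": 0, "z": 0, "wx": 0, "wy": 0, "wz": 0, "jaw": 0}, {"x": 1, "y": 0, "z": 0, "wx": 0, "wy": 0, "wz": 0, "jaw": 0}, {"x": 1, "y": 0, "z": 0, "wx": 0, "wy": 0, "wz": 0, "jaw": 0}, {"x": 1, "y": 0, "z": 0, "wx": 0, "wy": 0, "wz": 0, "jaw": 0}]'

```text
time_s: 6.4
ee_pos: [0.5426, 0.0511, 0.1277]
eef_rot: [-3.141, -0.0, 1.444]
force: [1.4, -0.0, -0.7]
grip_width: 0.008
```

>>> carry_out --deltas '[{"x": 0, "y": 0, "z": 0, "wx": 0, "wy": 0, "wz": 0, "jaw": 0}, {"x": 0, "y": 0, "z": 0, "wx": 0, "wy": 0, "wz": 0, "jaw": 0}, {"x": 0, "y": 0, "z": 0, "wx": 0, "wy": 0, "wz": 0, "jaw": 0}]'

```text
time_s: 6.65
ee_pos: [0.5427, 0.0493, 0.1276]
eef_rot: [-3.141, 0.0, 1.445]
force: [-0.5, -0.7, -0.2]
grip_width: 0.0078
```

```bash
python3 - <<'E'
from h import *
import pickle
o=ctrl.get_obs(); print(o['time_s'],o['ee_pos'],o['eef_rot'],o['force'],o['moment'],o['grip_width'])
p=ctrl.camera_params("wrist"); pickle.dump((p,o),open("d.pkl","wb"))
im=ctrl.camera("wrist"); cv2.imwrite("pics/d.png",im); cv2.imwrite("pics/d2.png",cv2.resize(im,(768,576),interpolation=cv2.INTER_CUBIC))
im=ctrl.camera("scene"); cv2.imwrite("pics/ds.png",im)
E
```

```text
6.65 [0.54268742 0.04932417 0.12756344] [-3.14146476e+00  1.38950226e-04  1.44497115e+00] [-0.53848586 -0.69198866 -0.19784306] [ 0.00161977 -0.02177388  0.00792273] 0.007803364558955943
```

View pics/d2.png

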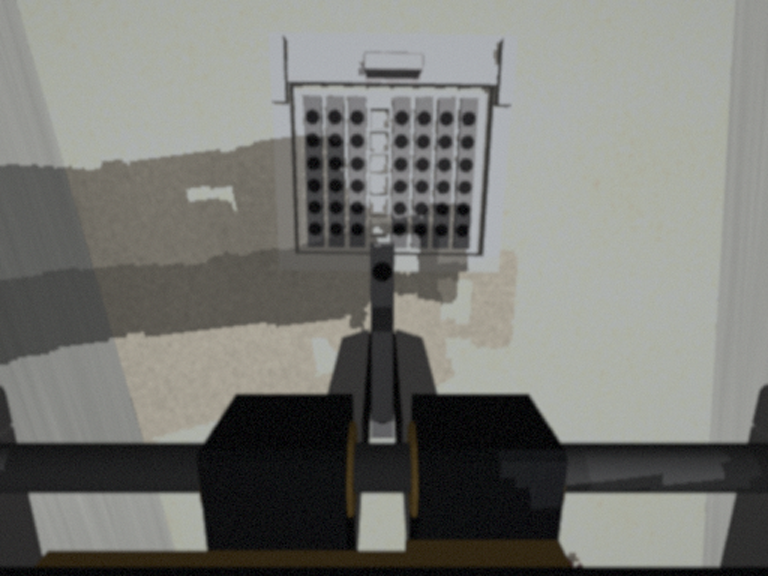

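The wrist picture shows the strip held straight in the jaws, with its front well near (255, 181) in the full-size picture. The frame and all its wells are clear, and the empty column is at about (253, 115).

```bash
cat > fit.py <<'E'
from h import *
from scipy.optimize import least_squares
def blobs(im,maxA=160,th=(20,110)):
    g=cv2.resize(cv2.cvtColor(im,cv2.COLOR_BGR2GRAY),None,fx=4,fy=4,interpolation=cv2.INTER_CUBIC)
    P=cv2.SimpleBlobDetector_Params(); P.minThreshold,P.maxThreshold=th; P.thresholdStep=5
    P.filterByArea=True;P.minArea=200;P.maxArea=maxA*16;P.filterByCircularity=True;P.minCircularity=.6;P.filterByConvexity=False;P.filterByInertia=True;P.minInertiaRatio=.4;P.minDistBetweenBlobs=15;P.minRepeatability=2
    return np.array([((k.pt[0]+.5)/4-.5,(k.pt[1]+.5)/4-.5,k.size/4) for k in cv2.SimpleBlobDetector_create(P).detect(g)])
cols=np.array([-45.5,-32.5,-19.5,6.5,19.5,32.5,45.5])/1000; rows=(np.arange(6)-2.5)*.013
def fitgrid(p,b,x0,z=.021,tol=8):
    """x0: cx,cy of COLUMN centre (grid x=-6.5), yaw"""
    G=np.array([(c+.0065,r) for c in cols for r in rows])
    def pts(q):
        c,s=np.cos(q[2]),np.sin(q[2]); X=np.c_[q[0]+c*G[:,0]-s*G[:,1],q[1]+s*G[:,0]+c*G[:,1],np.full(len(G),q[3] if len(q)>3 else z)]
        return proj(p,X)
    q=np.array(x0,float)
    for t in (tol,tol/2,2.5,2):
        pr=pts(q); D=np.linalg.norm(pr[:,None]-b[None,:,:2],axis=2); j=D.argmin(1); ok=D.min(1)<t
        r=least_squares(lambda q:(pts(q)[ok]-b[j[ok],:2]).ravel(),q,loss='soft_l1',x_scale=[.01,.01,.1]+[.01]*(len(q)-3)); q=r.x
    e=pts(q)[ok]-b[j[ok],:2]
    return q,ok.sum(),np.sqrt((e**2).mean()),pts(q)
E
python3 - <<'E'
from fit import *
import pickle
p,o=pickle.load(open("d.pkl","rb")); im=cv2.imread("pics/d.png")
b=blobs(im); print(len(b), b[b[:,1]>165])
q,n,e,pr=fitgrid(p,b,[.5505,.120,-.126]); print(q,n,e)
q4=fitgrid(p,b,[.5505,.120,-.126,.021]); print(q4[:3])
q3=fitgrid(p,b,q)
v=cv2.resize(im,None,fx=4,fy=4)
for a in pr: cv2.circle(v,(int(a[0]*4+2),int(a[1]*4+2)),3,(0,0,255),-1)
for a in b: cv2.circle(v,(int(a[0]*4+2),int(a[1]*4+2)),12,(0,255,0),1)
cv2.imwrite("pics/d3.png",v[60:760,680:1400])
i=np.argmin(np.hypot(b[:,0]-255,b[:,1]-180)); hb=b[i]; X=plane(p,hb[:2],o['ee_pos'][2]-.007+.003)
d=X-o['ee_pos']; y=o['eef_rot'][2]; print("hole",hb,X,"tool x,y",d[0]*np.cos(y)+d[1]*np.sin(y), d[0]*np.sin(y)-d[1]*np.cos(y))
E
```

```text
43 [[254.29212952 180.74552917  13.14635563]]
[ 0.5493406   0.11888195 -0.1374955 ] 42 0.26575549350474104
(array([ 0.54932177,  0.11888488, -0.13753084,  0.0220746 ]), np.int64(42), np.float64(0.24084370431371477))
hole [254.29212952 180.74552917  13.14635563] [0.54660566 0.08195142 0.12356344] tool x,y 0.032861027581898204 -0.00020724243364154526
```

```bash
python3 -c "
import cv2
v=cv2.imread('pics/d3.png');print(v.shape);cv2.imwrite('pics/d4.png',cv2.resize(v,(590,590*v.shape[0]//v.shape[1])))"
```

```text
(700, 720, 3)
```

View pics/d4.png

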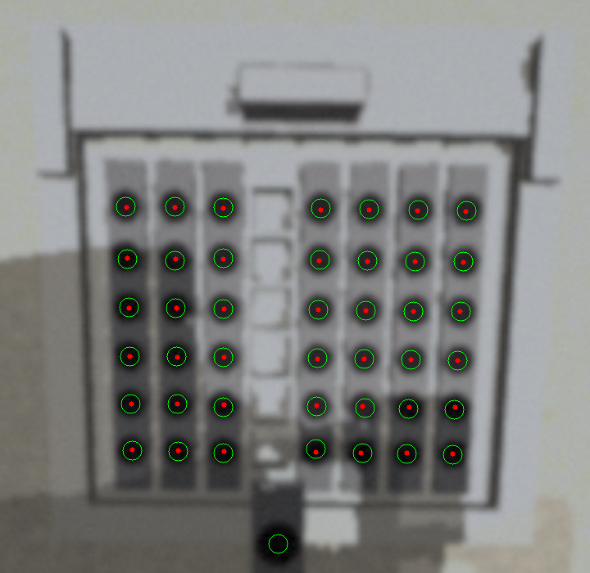

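The 42 fixed wells fit to 0.27 px. That puts the empty column at (0.5493, 0.1189) with yaw -0.1375, and the strip is within 0.4 mm of the TCP. Now I move over the column, stay just above it and look again.

>>> carry_out --deltas '[{"x": 0, "y": 0, "z": 0, "wx": 0, "wy": 0, "wz": 0.145, "jaw": 0}, {"x": 0.7, "y": -0.14, "z": 0, "wx": 0, "wy": 0, "wz": 0, "jaw": 0}, {"x": 1, "y": 0, "z": 0, "wx": 0, "wy": 0, "wz": 0, "jaw": 0}, {"x": 1, "y": 0, "z": 0.5, "wx": 0, "wy": 0, "wz": 0, "jaw": 0}, {"x": 0.77, "y": 0, "z": 1, "wx": 0, "wy": 0, "wz": 0, "jaw": 0}, {"x": 0, "y": 0, "z": 1, "wx": 0, "wy": 0, "wz": 0, "jaw": 0}, {"x": 0, "y": 0, "z": 1, "wx": 0, "wy": 0, "wz": 0, "jaw": 0}, {"x": 0, "y": 0, "z": 0.48, "wx": 0, "wy": 0, "wz": 0, "jaw": 0}, {"x": 0, "y": 0, "z": 0, "wx": 0, "wy": 0, "wz": 0, "jaw": 0}, {"x": 0, "y": 0, "z": 0, "wx": 0, "wy": 0, "wz": 0, "jaw": 0}, {"x": 0, "y": 0, "z": 0, "wx": 0, "wy": 0, "wz": 0, "jaw": 0}]'

```text
time_s: 7.67
ee_pos: [0.5503, 0.1184, 0.0491]
eef_rot: [3.14, -0.0, 1.434]
force: [0.3, 0.4, 0.5]
grip_width: 0.0075
```

```bash
python3 - <<'E'
from fit import *
import pickle
o=ctrl.get_obs(); print(o['time_s'],o['ee_pos'],o['eef_rot'],o['force'],o['moment'],o['grip_width'])
p=ctrl.camera_params("wrist"); im=ctrl.camera("wrist"); pickle.dump((p,o),open("e.pkl","wb"))
cv2.imwrite("pics/e.png",im); cv2.imwrite("pics/e2.png",cv2.resize(im,(768,576),interpolation=cv2.INTER_CUBIC))
b=blobs(im,maxA=400); print(len(b))
q,n,e,pr=fitgrid(p,b,[.5493,.1189,-.1375]); print(q,n,e)
for z in [.043]:
    i=np.argmin(np.hypot(b[:,0]-254,b[:,1]-110))
E
```

```text
7.6667 [0.55027499 0.11841707 0.04911881] [ 3.13997420e+00 -4.87962404e-04  1.43362928e+00] [0.30795576 0.44211231 0.49745056] [-0.03499651  0.04812256 -0.03168951] 0.007506789274019861
32
[ 0.54928125  0.11860816 -0.13691209] 31 0.352433310893794
```

View pics/e2.png

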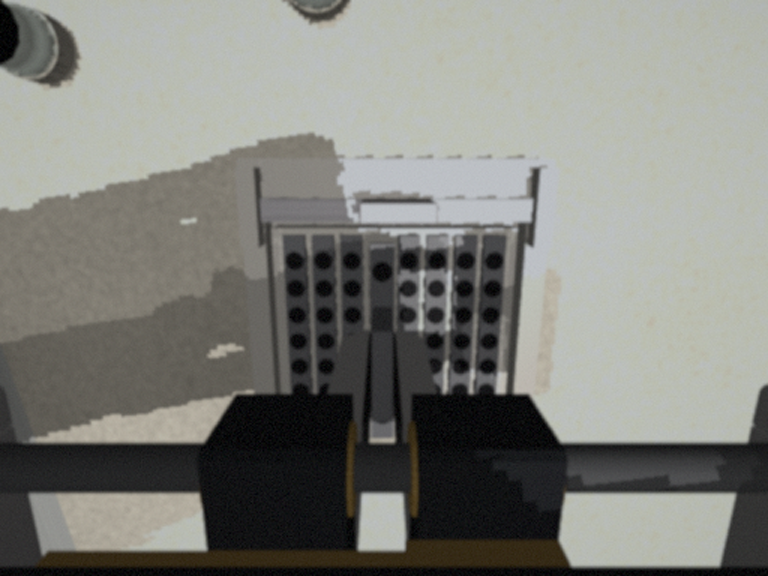

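```bash
cat > rel.py <<'E'
from fit import *
def rel(p,o,im,guess,uv,show=True):
    b=blobs(im,maxA=400); q,n,e,pr=fitgrid(p,b,guess)
    pr=np.atleast_2d(pr); 
    i=np.argmin(np.hypot(b[:,0]-uv[0],b[:,1]-uv[1]))
    zt=o['ee_pos'][2]-.005; X=plane(p,b[i,:2],zt)
    y=q[2]; tx=np.array([-np.sin(y),np.cos(y)]); ty=np.array([np.cos(y),np.sin(y)])
    tgt=q[:2]+tx*.0325; d=tgt-X[:2]
    print("grid",q.round(5),n,round(e,3),"hole px",b[i].round(2),"X",X.round(4)); print("move tool x %.2f mm, tool y %.2f mm"%(1e3*d@tx,1e3*d@ty),"yaw err",q[2]-(o['eef_rot'][2]-np.pi/2))
    dt=q[:2]-o['ee_pos'][:2]; print("TCP-based: x %.2f y %.2f"%(1e3*dt@tx,1e3*dt@ty))
E
python3 - <<'E'
from rel import *
import pickle
p,o=pickle.load(open("e.pkl","rb")); rel(p,o,cv2.imread("pics/e.png"),[.5493,.1189,-.1375],(254,181))
for _ in range(3):
    a=ctrl.get_obs(); print(a['ee_pos'])
E
```

```text
grid [ 0.54928  0.11861 -0.13691] 31 0.352 hole px [254.31 180.84  13.72] X [0.5546 0.1507 0.0441]
move tool x -0.03 mm, tool y -0.85 mm yaw err 0.0002549507847728616
TCP-based: x 0.05 y -1.01
[0.55028913 0.11850517 0.04917772]
[0.55028913 0.11850517 0.04917772]
[0.55028913 0.11850517 0.04917772]
```

>>> carry_out --deltas '[{"x": 0, "y": -0.045, "z": 0, "wx": 0, "wy": 0, "wz": 0, "jaw": 0}, {"x": 0, "y": 0, "z": 0.2, "wx": 0, "wy": 0, "wz": 0, "jaw": 0}, {"x": 0, "y": 0, "z": 0.2, "wx": 0, "wy": 0, "wz": 0, "jaw": 0}, {"x": 0, "y": 0, "z": 0, "wx": 0, "wy": 0, "wz": 0, "jaw": 0}, {"x": 0, "y": 0, "z": 0, "wx": 0, "wy": 0, "wz": 0, "jaw": 0}]'

```text
time_s: 8.13
ee_pos: [0.5485, 0.1187, 0.0396]
eef_rot: [-3.141, 0.0, 1.434]
force: [0.4, -0.2, 0.7]
grip_width: 0.008
```

```bash
python3 - <<'E'
from rel import *
import pickle
o=ctrl.get_obs(); print(o['time_s'],o['ee_pos'],o['eef_rot'],o['force'],o['moment'],o['grip_width'])
p=ctrl.camera_params("wrist"); im=ctrl.camera("wrist"); pickle.dump((p,o),open("f.pkl","wb"))
cv2.imwrite("pics/f.png",im); cv2.imwrite("pics/f2.png",cv2.resize(im[120:320,140:380],None,fx=3,fy=3,interpolation=cv2.INTER_CUBIC))
rel(p,o,im,[.5493,.1186,-.137],(254,181))
E
```

```text
8.1333 [0.54851701 0.11874142 0.03957452] [-3.14103798e+00  1.78893889e-04  1.43438361e+00] [ 0.42406114 -0.15690879  0.73075162] [-0.02148665 -0.02336462  0.02386081] 0.007978848742245272
grid [ 0.54925  0.11859 -0.13803] 31 0.384 hole px [254.33 180.83  13.73] X [0.5528 0.151  0.0346]
move tool x -0.14 mm, tool y 0.98 mm yaw err -0.0016157704637266013
TCP-based: x -0.05 y 0.75
```

View pics/f2.png

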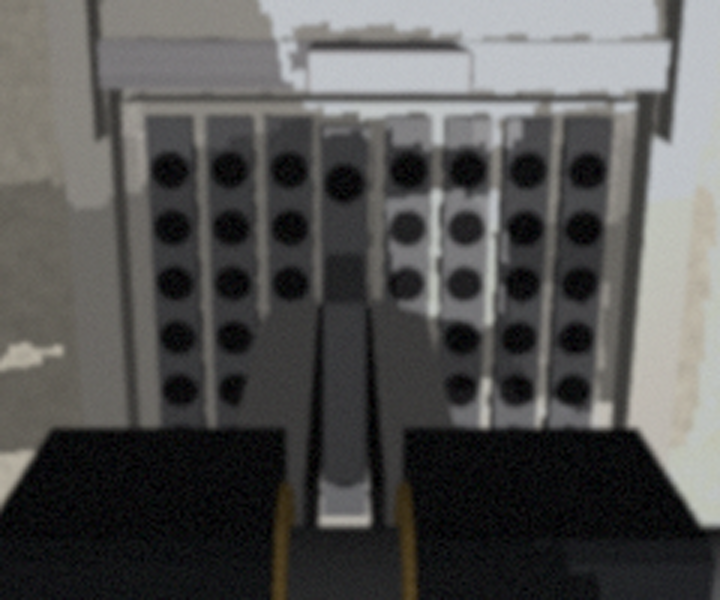

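>>> carry_out --deltas '[{"x": 0, "y": 0, "z": 0, "wx": 0, "wy": 0, "wz": 0, "jaw": 0}]'

```text
time_s: 8.27
ee_pos: [0.5487, 0.1188, 0.0399]
eef_rot: [3.142, -0.0, 1.434]
force: [0.1, 0.5, -0.8]
grip_width: 0.0078
```

>>> carry_out --deltas '[{"x": 0, "y": 0, "z": 0, "wx": 0, "wy": 0, "wz": 0, "jaw": 0}]'

```text
time_s: 8.35
ee_pos: [0.5488, 0.1188, 0.04]
eef_rot: [3.141, -0.0, 1.434]
force: [-0.0, 0.1, -0.6]
grip_width: 0.0078
```

>>> carry_out --deltas '[{"x": 0, "y": 0, "z": 0, "wx": 0, "wy": 0, "wz": 0, "jaw": 0}]'

```text
time_s: 8.43
ee_pos: [0.5487, 0.1188, 0.0399]
eef_rot: [3.141, -0.0, 1.434]
force: [0.0, 0.9, 0.3]
grip_width: 0.0076
```

>>> carry_out --deltas '[{"x": 0, "y": 0.035, "z": 0, "wx": 0, "wy": 0, "wz": 0, "jaw": 0}, {"x": 0, "y": 0, "z": 0, "wx": 0, "wy": 0, "wz": 0, "jaw": 0}, {"x": 0, "y": 0, "z": 0, "wx": 0, "wy": 0, "wz": 0, "jaw": 0}, {"x": 0, "y": 0, "z": 0, "wx": 0, "wy": 0, "wz": 0, "jaw": 0}, {"x": 0, "y": 0, "z": 0, "wx": 0, "wy": 0, "wz": 0, "jaw": 0}, {"x": 0, "y": 0, "z": 0, "wx": 0, "wy": 0, "wz": 0, "jaw": 0}]'

```text
time_s: 8.93
ee_pos: [0.5494, 0.1187, 0.0398]
eef_rot: [-3.142, 0.0, 1.434]
force: [0.6, 0.8, -0.4]
grip_width: 0.0082
```

```bash
python3 - <<'E'
from rel import *
for k in range(3):
    o=ctrl.get_obs(); p=ctrl.camera_params("wrist"); im=ctrl.camera("wrist")
    print(o['time_s'],o['ee_pos']); rel(p,o,im,[.5493,.1186,-.137],(254,181))
E
```

```text
8.9333 [0.54936396 0.11865114 0.03984263]
grid [ 0.54926  0.11858 -0.13766] 31 0.4 hole px [254.31 180.8   13.7 ] X [0.5536 0.151  0.0348]
move tool x -0.21 mm, tool y 0.12 mm yaw err -0.0012048877488806675
TCP-based: x -0.09 y -0.10
8.9833 [0.54937925 0.11866583 0.03983806]
grid [ 0.54925  0.11859 -0.13765] 31 0.405 hole px [254.31 180.81  13.64] X [0.5536 0.151  0.0348]
move tool x -0.19 mm, tool y 0.11 mm yaw err -0.0012427400729728144
TCP-based: x -0.10 y -0.11
9.0333 [0.54937032 0.11868653 0.0398325 ]
grid [ 0.54926  0.11858 -0.13774] 31 0.399 hole px [254.32 180.82  13.72] X [0.5536 0.151  0.0348]
move tool x -0.19 mm, tool y 0.11 mm yaw err -0.0013467395478737043
TCP-based: x -0.12 y -0.10
```

Residuals are within 0.2 mm. I go down slowly, watching the force.

>>> carry_out --deltas '[{"x": -0.008, "y": 0, "z": 0.05, "wx": 0, "wy": 0, "wz": 0, "jaw": 0}, {"x": 0, "y": 0, "z": 0.05, "wx": 0, "wy": 0, "wz": 0, "jaw": 0}, {"x": 0, "y": 0, "z": 0.05, "wx": 0, "wy": 0, "wz": 0, "jaw": 0}, {"x": 0, "y": 0, "z": 0.025, "wx": 0, "wy": 0, "wz": 0, "jaw": 0}, {"x": 0, "y": 0, "z": 0, "wx": 0, "wy": 0, "wz": 0, "jaw": 0}]'

```text
time_s: 9.5
ee_pos: [0.5492, 0.1185, 0.0361]
eef_rot: [-3.141, 0.0, 1.434]
force: [-0.6, 0.0, -0.6]
grip_width: 0.0074
```

>>> carry_out --deltas '[{"x": 0, "y": 0, "z": 0.025, "wx": 0, "wy": 0, "wz": 0, "jaw": 0}, {"x": 0, "y": 0, "z": 0.025, "wx": 0, "wy": 0, "wz": 0, "jaw": 0}]'

```text
time_s: 9.67
ee_pos: [0.5494, 0.1185, 0.0353]
eef_rot: [3.142, 0.0, 1.434]
force: [-0.4, -0.5, 0.2]
grip_width: 0.0078
```

There is no contact force with the well feet already below the grid top, so the strip is entering. Continuing.

>>> carry_out --deltas '[{"x": 0, "y": 0, "z": 0.04, "wx": 0, "wy": 0, "wz": 0, "jaw": 0}, {"x": 0, "y": 0, "z": 0.04, "wx": 0, "wy": 0, "wz": 0, "jaw": 0}, {"x": 0, "y": 0, "z": 0.04, "wx": 0, "wy": 0, "wz": 0, "jaw": 0}]'

```text
time_s: 9.92
ee_pos: [0.5493, 0.1185, 0.0329]
eef_rot: [-3.142, 0.0, 1.434]
force: [0.1, -0.2, -0.2]
grip_width: 0.0077
```

>>> carry_out --deltas '[{"x": 0, "y": 0, "z": 0.04, "wx": 0, "wy": 0, "wz": 0, "jaw": 0}, {"x": 0, "y": 0, "z": 0.04, "wx": 0, "wy": 0, "wz": 0, "jaw": 0}, {"x": 0, "y": 0, "z": 0.04, "wx": 0, "wy": 0, "wz": 0, "jaw": 0}]'

```text
time_s: 10.17
ee_pos: [0.5494, 0.1185, 0.0304]
eef_rot: [-3.142, -0.0, 1.434]
force: [0.1, -0.4, -0.4]
grip_width: 0.0076
```

>>> carry_out --deltas '[{"x": 0, "y": 0, "z": 0.04, "wx": 0, "wy": 0, "wz": 0, "jaw": 0}, {"x": 0, "y": 0, "z": 0.04, "wx": 0, "wy": 0, "wz": 0, "jaw": 0}]'

```text
time_s: 10.33
ee_pos: [0.5494, 0.1185, 0.0289]
eef_rot: [3.142, 0.0, 1.434]
force: [0.1, 0.1, -0.7]
grip_width: 0.0079
```

Expected seating is at about 0.026, so smaller steps from here.

>>> carry_out --deltas '[{"x": 0, "y": 0, "z": 0.03, "wx": 0, "wy": 0, "wz": 0, "jaw": 0}, {"x": 0, "y": 0, "z": 0.03, "wx": 0, "wy": 0, "wz": 0, "jaw": 0}, {"x": 0, "y": 0, "z": 0.02, "wx": 0, "wy": 0, "wz": 0, "jaw": 0}]'

```text
time_s: 10.58
ee_pos: [0.5494, 0.1185, 0.0273]
eef_rot: [-3.142, 0.0, 1.434]
force: [0.6, 0.3, -0.4]
grip_width: 0.0077
```

>>> carry_out --deltas '[{"x": 0, "y": 0, "z": 0.02, "wx": 0, "wy": 0, "wz": 0, "jaw": 0}, {"x": 0, "y": 0, "z": 0.02, "wx": 0, "wy": 0, "wz": 0, "jaw": 0}]'

```text
time_s: 10.75
ee_pos: [0.5494, 0.1185, 0.0265]
eef_rot: [3.142, 0.0, 1.434]
force: [0.8, 0.3, -0.1]
grip_width: 0.0076
```

>>> carry_out --deltas '[{"x": 0, "y": 0, "z": 0.01, "wx": 0, "wy": 0, "wz": 0, "jaw": 0}, {"x": 0, "y": 0, "z": 0.01, "wx": 0, "wy": 0, "wz": 0, "jaw": 0}]'

```text
time_s: 10.92
ee_pos: [0.5493, 0.1185, 0.0261]
eef_rot: [-3.142, 0.0, 1.434]
force: [-0.8, 0.4, -0.0]
grip_width: 0.008
```

>>> carry_out --deltas '[{"x": 0, "y": 0, "z": 0.015, "wx": 0, "wy": 0, "wz": 0, "jaw": 0}, {"x": 0, "y": 0, "z": 0, "wx": 0, "wy": 0, "wz": 0, "jaw": 0}]'

```text
time_s: 11.08
ee_pos: [0.5494, 0.1185, 0.026]
eef_rot: [3.142, 0.0, 1.434]
force: [-1.6, -0.4, 1.8]
grip_width: 0.0081
```

>>> carry_out --deltas '[{"x": 0, "y": 0, "z": 0.015, "wx": 0, "wy": 0, "wz": 0, "jaw": 0}, {"x": 0, "y": 0, "z": 0, "wx": 0, "wy": 0, "wz": 0, "jaw": 0}]'

```text
time_s: 11.25
ee_pos: [0.5494, 0.1185, 0.026]
eef_rot: [3.141, -0.0, 1.434]
force: [-2.8, -0.6, 5.6]
grip_width: 0.0078
```

Contact force builds at exactly the seating height: 5.6 N at TCP z = 0.026. Releasing, rising and looking.

>>> carry_out --deltas '[{"x": 0, "y": 0, "z": -0.015, "wx": 0, "wy": 0, "wz": 0, "jaw": 0}, {"x": 0, "y": 0, "z": 0, "wx": 0, "wy": 0, "wz": 0, "jaw": 15}, {"x": 0, "y": 0, "z": 0, "wx": 0, "wy": 0, "wz": 0, "jaw": 30}, {"x": 0, "y": 0, "z": 0, "wx": 0, "wy": 0, "wz": 0, "jaw": 30}, {"x": 0, "y": 0, "z": -0.5, "wx": 0, "wy": 0, "wz": 0, "jaw": 30}, {"x": 0, "y": 0, "z": -1, "wx": 0, "wy": 0, "wz": 0, "jaw": 30}, {"x": 0, "y": 0, "z": -1, "wx": 0, "wy": 0, "wz": 0, "jaw": 30}, {"x": -1, "y": 0, "z": -1, "wx": 0, "wy": 0, "wz": 0, "jaw": 30}, {"x": -1, "y": 0, "z": -0.5, "wx": 0, "wy": 0, "wz": 0, "jaw": 30}, {"x": -0.5, "y": 0, "z": 0, "wx": 0, "wy": 0, "wz": 0, "jaw": 30}, {"x": 0, "y": 0, "z": 0, "wx": 0, "wy": 0, "wz": 0, "jaw": 30}, {"x": 0, "y": 0, "z": 0, "wx": 0, "wy": 0, "wz": 0, "jaw": 30}]'

```text
time_s: 12.25
ee_pos: [0.5423, 0.069, 0.1053]
eef_rot: [-3.141, 0.0, 1.433]
force: [0.1, 0.6, -0.4]
grip_width: 0.0284
```

```bash
python3 - <<'E'
from h import *
import pickle
o=ctrl.get_obs(); print(o['time_s'],o['ee_pos'],o['eef_rot'],o['force'],o['grip_width'])
p=ctrl.camera_params("wrist"); im=ctrl.camera("wrist"); pickle.dump((p,o),open("g.pkl","wb"))
cv2.imwrite("pics/g.png",im); cv2.imwrite("pics/g2.png",cv2.resize(im[0:250,120:400],None,fx=2.7,fy=2.35,interpolation=cv2.INTER_CUBIC))
im=ctrl.camera("side"); cv2.imwrite("pics/gs.png",cv2.resize(im[215:320,170:310],None,fx=5,fy=5,interpolation=cv2.INTER_CUBIC))
E
```

```text
12.25 [0.54229544 0.06898532 0.10531713] [-3.14075725e+00  1.63488187e-05  1.43335444e+00] [ 0.09088343  0.61970465 -0.35262053] 0.028364826794558495
```

View pics/g2.png

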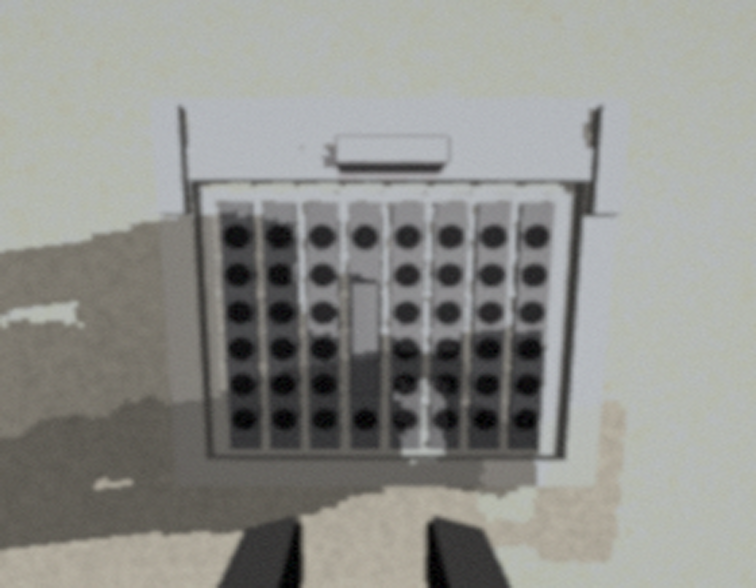

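View pics/gs.png

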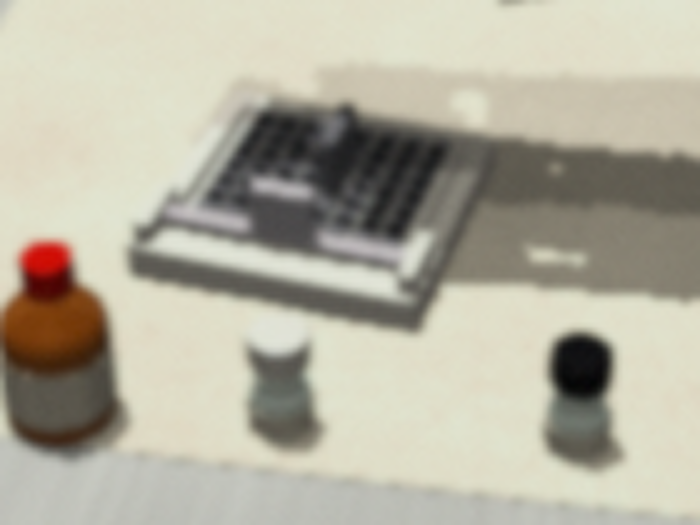

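The strip is seated: its holes line up with its neighbours', and its end is flush at about (364, 205) in the crop. The tab is at (393, 149) in the crop, and the bar is open. Locating the tab.

```bash
python3 - <<'E'
from h import *
import pickle
p,o=pickle.load(open("g.pkl","rb"))
f=lambda x,y:(120+(x+.5)/2.7-.5,(y+.5)/2.35-.5)
y=-.1375; tx=np.array([-np.sin(y),np.cos(y)]); ty=np.array([np.cos(y),np.sin(y)])
for n,uv in [("TL",(336,136)),("TR",(448,136)),("BL",(336,163)),("BR",(449,164)),("mid",(393,149.5))]:
    X=plane(p,f(*uv),.0515); d=X[:2]-o['ee_pos'][:2]; print(n,X.round(4),"tool x %.1f y %.1f mm"%(1e3*d@tx,1e3*d@ty))
E
```

```text
TL [0.5502 0.1798 0.0515] tool x 110.8 y -7.4 mm
TR [0.5792 0.1758 0.0515] tool x 110.8 y 21.9 mm
BL [0.5491 0.1723 0.0515] tool x 103.3 y -7.4 mm
BR [0.5786 0.1679 0.0515] tool x 103.0 y 22.4 mm
mid [0.5645 0.174  0.0515] tool x 107.1 y 7.6 mm
```

>>> carry_out --deltas '[{"x": 0, "y": 0.375, "z": 0, "wx": 0, "wy": 0, "wz": 0, "jaw": 0}, {"x": 1, "y": 0, "z": 0, "wx": 0, "wy": 0, "wz": 0, "jaw": 0}, {"x": 1, "y": 0, "z": 0, "wx": 0, "wy": 0, "wz": 0, "jaw": 0}, {"x": 1, "y": 0, "z": 0, "wx": 0, "wy": 0, "wz": 0, "jaw": 0}, {"x": 1, "y": 0, "z": 0, "wx": 0, "wy": 0, "wz": 0, "jaw": 0}, {"x": 1, "y": 0, "z": 0, "wx": 0, "wy": 0, "wz": 0, "jaw": 0}, {"x": 1, "y": 0, "z": 0, "wx": 0, "wy": 0, "wz": 0, "jaw": 0}, {"x": 0.55, "y": 0, "z": 0, "wx": 0, "wy": 0, "wz": 0, "jaw": 0}, {"x": 0, "y": 0, "z": 0, "wx": 0, "wy": 0, "wz": 0, "jaw": 0}, {"x": 0, "y": 0, "z": 0.8, "wx": 0, "wy": 0, "wz": 0, "jaw": 0}, {"x": 0, "y": 0, "z": 0.7, "wx": 0, "wy": 0, "wz": 0, "jaw": 0}, {"x": 0, "y": 0, "z": 0, "wx": 0, "wy": 0, "wz": 0, "jaw": 0}]'

```text
time_s: 13.35
ee_pos: [0.5666, 0.1967, 0.073]
eef_rot: [-3.138, 0.002, 1.434]
force: [-0.7, 0.2, -0.5]
grip_width: 0.0002
```

```bash
python3 - <<'E'
from h import *
o=ctrl.get_obs(); print(o['time_s'],o['ee_pos'],o['eef_rot'],o['force'],o['grip_width'])
for n,(a,b,c,d) in {"side":(190,320,150,320),"scene":(150,260,240,390)}.items():
    im=ctrl.camera(n); cv2.imwrite(f"pics/h_{n}.png",cv2.resize(im[a:b,c:d],None,fx=4.4,fy=4.4,interpolation=cv2.INTER_CUBIC))
E
```

```text
13.35 [0.5665942  0.19668852 0.07303593] [-3.13760493e+00  1.87571416e-03  1.43416275e+00] [-0.69571333  0.17834728 -0.45263274] 0.00018552107001533317
```

View pics/h_side.png

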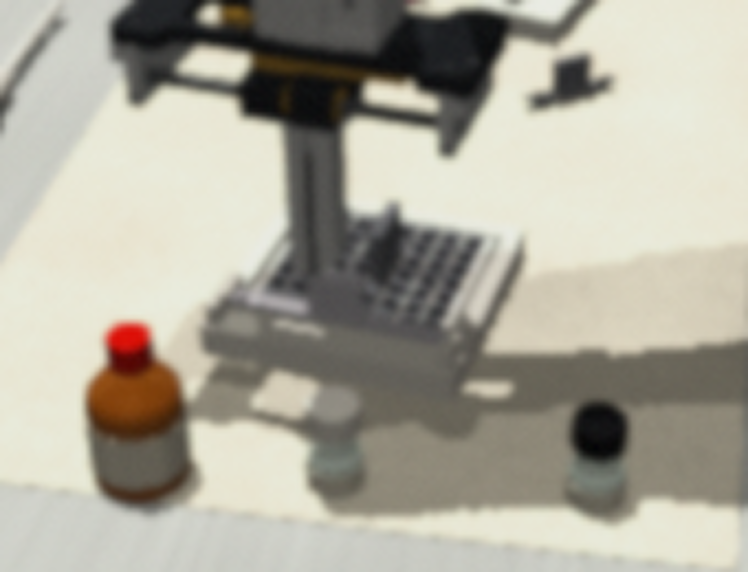

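View pics/h_scene.png

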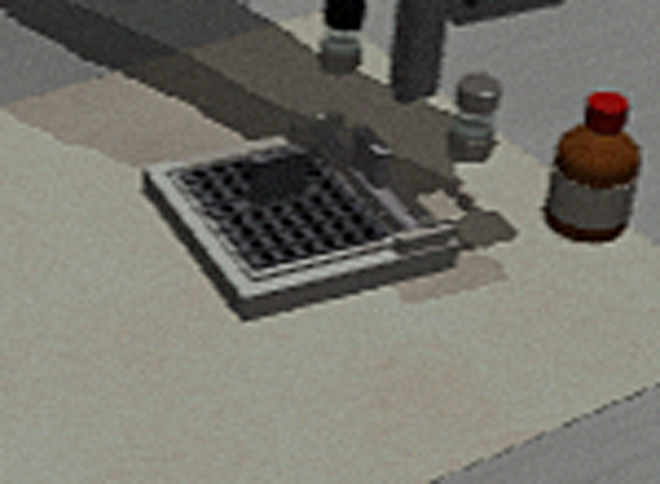

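The fingers are behind the tab, with about 11 mm clear and well away from the white vial. Descending.

>>> carry_out --deltas '[{"x": 0, "y": 0, "z": 0.7, "wx": 0, "wy": 0, "wz": 0, "jaw": 0}, {"x": 0, "y": 0, "z": 0.7, "wx": 0, "wy": 0, "wz": 0, "jaw": 0}, {"x": 0, "y": 0, "z": 0.5, "wx": 0, "wy": 0, "wz": 0, "jaw": 0}, {"x": 0, "y": 0, "z": 0, "wx": 0, "wy": 0, "wz": 0, "jaw": 0}, {"x": 0, "y": 0, "z": 0, "wx": 0, "wy": 0, "wz": 0, "jaw": 0}]'

```text
time_s: 13.87
ee_pos: [0.568, 0.1976, 0.0383]
eef_rot: [-3.142, 0.0, 1.434]
force: [-0.3, -1.0, 0.4]
grip_width: 0.0007
```

>>> carry_out --deltas '[{"x": -0.15, "y": 0, "z": 0, "wx": 0, "wy": 0, "wz": 0, "jaw": 0}, {"x": -0.15, "y": 0, "z": 0, "wx": 0, "wy": 0, "wz": 0, "jaw": 0}, {"x": -0.15, "y": 0, "z": 0, "wx": 0, "wy": 0, "wz": 0, "jaw": 0}]'

```text
time_s: 14.12
ee_pos: [0.5669, 0.1885, 0.0386]
eef_rot: [3.141, -0.0, 1.434]
force: [0.6, -0.7, 0.3]
grip_width: 0.0004
```

>>> carry_out --deltas '[{"x": -0.1, "y": 0, "z": 0, "wx": 0, "wy": 0, "wz": 0, "jaw": 0}, {"x": -0.1, "y": 0, "z": 0, "wx": 0, "wy": 0, "wz": 0, "jaw": 0}, {"x": -0.1, "y": 0, "z": 0, "wx": 0, "wy": 0, "wz": 0, "jaw": 0}]'

```text
time_s: 14.37
ee_pos: [0.566, 0.1829, 0.0383]
eef_rot: [3.141, -0.001, 1.434]
force: [0.5, 2.7, 1.2]
grip_width: 0.0006
```

Contact: about 2.7 N, which matches the friction of the bar. Continuing to push.

>>> carry_out --deltas '[{"x": -0.1, "y": 0, "z": 0, "wx": 0, "wy": 0, "wz": 0, "jaw": 0}, {"x": -0.1, "y": 0, "z": 0, "wx": 0, "wy": 0, "wz": 0, "jaw": 0}, {"x": -0.1, "y": 0, "z": 0, "wx": 0, "wy": 0, "wz": 0, "jaw": 0}]'

```text
time_s: 14.62
ee_pos: [0.565, 0.1768, 0.0379]
eef_rot: [3.141, -0.0, 1.434]
force: [0.7, 3.4, 0.1]
grip_width: 0.0005
```

>>> carry_out --deltas '[{"x": -0.08, "y": 0, "z": 0, "wx": 0, "wy": 0, "wz": 0, "jaw": 0}, {"x": -0.05, "y": 0, "z": 0, "wx": 0, "wy": 0, "wz": 0, "jaw": 0}]'

```text
time_s: 14.78
ee_pos: [0.5646, 0.1742, 0.0378]
eef_rot: [3.142, -0.0, 1.434]
force: [1.0, 4.9, 1.7]
grip_width: 0.0004
```

>>> carry_out --deltas '[{"x": -0.04, "y": 0, "z": 0, "wx": 0, "wy": 0, "wz": 0, "jaw": 0}, {"x": -0.04, "y": 0, "z": 0, "wx": 0, "wy": 0, "wz": 0, "jaw": 0}]'

```text
time_s: 14.95
ee_pos: [0.5646, 0.1739, 0.0379]
eef_rot: [3.141, -0.002, 1.434]
force: [3.8, 16.1, -2.3]
grip_width: 0.0005
```

>>> carry_out --deltas '[{"x": -0.04, "y": 0, "z": 0, "wx": 0, "wy": 0, "wz": 0, "jaw": 0}, {"x": -0.03, "y": 0, "z": 0, "wx": 0, "wy": 0, "wz": 0, "jaw": 0}]'

```text
time_s: 15.12
ee_pos: [0.5645, 0.1737, 0.038]
eef_rot: [3.14, -0.004, 1.435]
force: [5.6, 22.1, -3.8]
grip_width: 0.0001
```

There is a hard stop at y = 0.1738. I have to check whether that is the end of travel or a block. Backing off, rising and looking.

>>> carry_out --deltas '[{"x": 0.3, "y": 0, "z": 0, "wx": 0, "wy": 0, "wz": 0, "jaw": 0}, {"x": 0.3, "y": 0, "z": 0, "wx": 0, "wy": 0, "wz": 0, "jaw": 0}, {"x": 0, "y": 0, "z": -0.7, "wx": 0, "wy": 0, "wz": 0, "jaw": 0}, {"x": 0, "y": 0, "z": -1, "wx": 0, "wy": 0, "wz": 0, "jaw": 0}, {"x": 0, "y": 0, "z": -1, "wx": 0, "wy": 0, "wz": 0, "jaw": 0}, {"x": -1, "y": 0, "z": -0.6, "wx": 0, "wy": 0, "wz": 0, "jaw": 0}, {"x": -1, "y": 0, "z": 0, "wx": 0, "wy": 0, "wz": 0, "jaw": 0}, {"x": -1, "y": 0, "z": 0, "wx": 0, "wy": 0, "wz": 0, "jaw": 0}, {"x": -1, "y": 0, "z": 0, "wx": 0, "wy": 0, "wz": 0, "jaw": 0}, {"x": -1, "y": 0, "z": 0, "wx": 0, "wy": 0, "wz": 0, "jaw": 0}, {"x": -1, "y": 0, "z": 0, "wx": 0, "wy": 0, "wz": 0, "jaw": 0}, {"x": 0, "y": 0, "z": 0, "wx": 0, "wy": 0, "wz": 0, "jaw": 0}]'

```text
time_s: 16.12
ee_pos: [0.549, 0.0617, 0.1037]
eef_rot: [-3.141, 0.001, 1.432]
force: [0.5, -0.5, -0.4]
grip_width: 0.0005
```

>>> carry_out --deltas '[{"x": 0, "y": 0, "z": 0, "wx": 0, "wy": 0, "wz": 0, "jaw": 0}, {"x": 0, "y": 0, "z": 0, "wx": 0, "wy": 0, "wz": 0, "jaw": 0}]'

```text
time_s: 16.28
ee_pos: [0.5495, 0.0649, 0.1038]
eef_rot: [-3.141, 0.0, 1.434]
force: [-0.2, 1.0, 0.2]
grip_width: 0.0
```

```bash
python3 - <<'E'
from h import *
import pickle
o=ctrl.get_obs(); print(o['time_s'],o['ee_pos'],o['eef_rot'],o['force'],o['grip_width'])
p=ctrl.camera_params("wrist"); im=ctrl.camera("wrist"); pickle.dump((p,o),open("i.pkl","wb"))
cv2.imwrite("pics/i.png",im); cv2.imwrite("pics/i2.png",cv2.resize(im[0:190,140:380],None,fx=3.1,fy=3.1,interpolation=cv2.INTER_CUBIC))
im=ctrl.camera("scene"); cv2.imwrite("pics/is.png",cv2.resize(im[150:260,240:390],None,fx=4.4,fy=4.4,interpolation=cv2.INTER_CUBIC))
E
```

```text
16.2833 [0.54954629 0.0648757  0.10379165] [-3.14134464e+00  1.20820318e-04  1.43438910e+00] [-0.15286167  1.0300048   0.15241024] 4.1964370708673956e-05
```

View pics/i2.png

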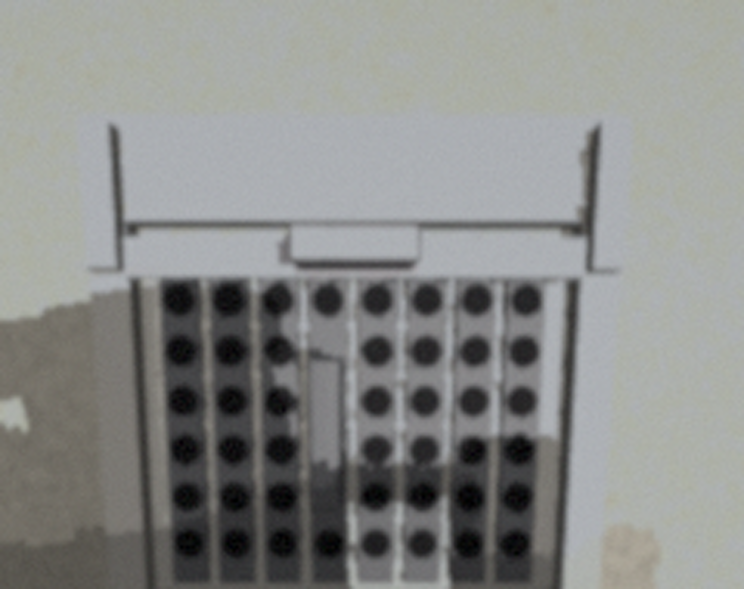

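View pics/is.png

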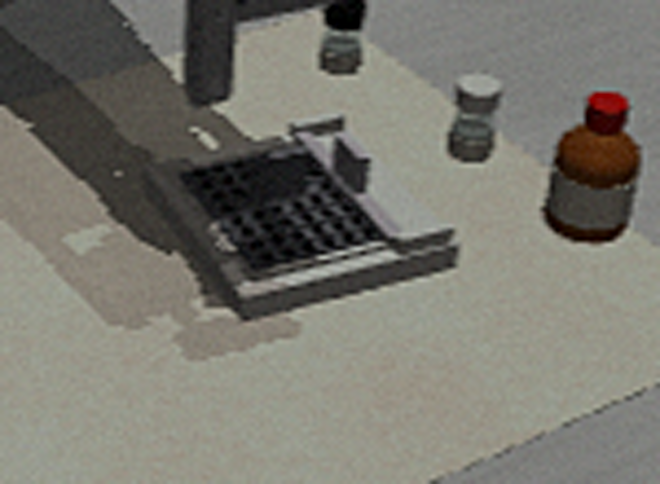

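```bash
python3 - <<'E'
from h import *
import pickle
y=-.1375; tx=np.array([-np.sin(y),np.cos(y)]); c=np.array([.54926,.11859])
for pk,f,pts in [("g.pkl",lambda x,y:(120+(x+.5)/2.7-.5,(y+.5)/2.35-.5),[(393,136),(393,163.5)]),("i.pkl",lambda x,y:(140+(x+.5)/3.1-.5,(y+.5)/3.1-.5),[(355,224),(355,261)])]:
    p,o=pickle.load(open(pk,"rb")); print(pk,[round(1e3*float((plane(p,f(*q),.0515)[:2]-c)@tx),2) for q in pts])
p,o=pickle.load(open("i.pkl","rb"));f=lambda x,y:(140+(x+.5)/3.1-.5,(y+.5)/3.1-.5)
print("bar edges (z .0255)",[round(1e3*float((plane(p,f(355,v),.0255)[:2]-c)@tx),2) for v in (220,228,273,278)])
from fit import *
im=cv2.imread("pics/i.png"); b=blobs(im); 
q=fitgrid(p,b,[.5493,.1186,-.1375]); print(q[:3])
# strip holes (rows 1 and 6) implied height via front/back vs column
for r in (b[np.hypot(b[:,0]-(140+328/3.1),b[:,1]-299/3.1).argmin()],b[np.hypot(b[:,0]-(140+329/3.1),b[:,1]-543/3.1).argmin()]):
    X=plane(p,r[:2],.021); d=X[:2]-q[0][:2]; print("hole tool x %.2f y %.2f"%(1e3*d@tx,1e3*d@np.array([np.cos(y),np.sin(y)])))
E
```

```text
g.pkl [60.75, 53.02]
i.pkl [48.01, 40.01]
bar edges (z .0255) [52.07, 50.16, 39.3, 38.07]
(array([ 0.54928984,  0.11886259, -0.13792659]), np.int64(42), np.float64(0.2978128404239896))
hole tool x 32.67 y 0.01
hole tool x -32.78 y -0.00
```

```bash
python3 - <<'E'
from fit import *
import pickle
for n in "gi":
    p,o=pickle.load(open(n+".pkl","rb")); im=cv2.imread(f"pics/{n}.png"); q,k,e,_=fitgrid(p,blobs(im),[.5493,.1186,-.1375])
    y=q[2]; tx=np.array([-np.sin(y),np.cos(y)]); ty=np.array([np.cos(y),np.sin(y)])
    # rectify at z=.0515, 0.25mm/px ; u=ty from -30..50, v=tx from 75..30 
    for z in (.0515,.0255):
        S=[]
        V=np.arange(70,30,-.25)
        acc=[]
        us=np.arange(-4,16,1.) if z>.05 else np.r_[np.arange(-30,-14,1.),np.arange(30,44,1.)]
        for u in us:
            X=np.array([np.r_[q[:2]+tx*v/1e3+ty*u/1e3,z] for v in V]); m=proj(p,X).astype(np.float32)
            acc.append(cv2.remap(cv2.cvtColor(im,cv2.COLOR_BGR2GRAY),m[:,0].reshape(-1,1),m[:,1].reshape(-1,1),cv2.INTER_LINEAR).ravel())
        a=np.mean(acc,0); print(n,z,q.round(5)); print(' '.join(f"{v:.0f}:{int(s)}" for v,s in list(zip(V,a))[::2] if False) or ' '.join(f"{v:g}:{int(s)}" for v,s in zip(V[::2],a[::2])))
E
```

```text
g 0.0515 [ 0.54934  0.11883 -0.13848]
70:182 69.5:182 69:182 68.5:182 68:182 67.5:182 67:182 66.5:182 66:182 65.5:182 65:182 64.5:182 64:182 63.5:182 63:182 62.5:182 62:181 61.5:177 61:171 60.5:171 60:175 59.5:180 59:183 58.5:183 58:182 57.5:182 57:182 56.5:183 56:183 55.5:183 55:183 54.5:179 54:166 53.5:145 53:113 52.5:82 52:63 51.5:58 51:70 50.5:99 50:128 49.5:151 49:158 48.5:144 48:132 47.5:130 47:149 46.5:166 46:177 45.5:181 45:182 44.5:182 44:182 43.5:182 43:180 42.5:173 42:163 41.5:152 41:145 40.5:142 40:141 39.5:142 39:141 38.5:141 38:141 37.5:141 37:141 36.5:140 36:137 35.5:130 35:121 34.5:108 34:95 33.5:86 33:79 32.5:74 32:72 31.5:71 31:72 30.5:74
g 0.0255 [ 0.54934  0.11883 -0.13848]
70:182 69.5:182 69:182 68.5:182 68:182 67.5:182 67:182 66.5:182 66:182 65.5:182 65:182 64.5:182 64:182 63.5:182 63:183 62.5:182 62:182 61.5:182 61:182 60.5:182 60:182 59.5:182 59:182 58.5:182 58:183 57.5:182 57:183 56.5:182 56:182 55.5:183 55:183 54.5:183 54:183 53.5:183 53:183 52.5:182 52:174 51.5:160 51:142 50.5:132 50:139 49.5:154 49:169 48.5:177 48:181 47.5:181 47:181 46.5:181 46:182 45.5:1
[... 864 characters left out ...]
2.5:75 32:72 31.5:70 31:69 30.5:69
i 0.0255 [ 0.54929  0.11886 -0.13793]
70:173 69.5:173 69:173 68.5:174 68:174 67.5:174 67:174 66.5:174 66:174 65.5:174 65:174 64.5:174 64:174 63.5:174 63:174 62.5:174 62:174 61.5:174 61:174 60.5:174 60:174 59.5:174 59:174 58.5:174 58:174 57.5:175 57:174 56.5:174 56:174 55.5:174 55:174 54.5:174 54:175 53.5:175 53:174 52.5:166 52:151 51.5:128 51:107 50.5:106 50:122 49.5:145 49:161 48.5:171 48:174 47.5:174 47:174 46.5:174 46:175 45.5:175 45:175 44.5:175 44:175 43.5:175 43:175 42.5:175 42:175 41.5:175 41:175 40.5:175 40:175 39.5:174 39:168 38.5:157 38:141 37.5:125 37:113 36.5:104 36:96 35.5:88 35:81 34.5:74 34:68 33.5:64 33:62 32.5:60 32:59 31.5:59 31:61 30.5:64
```

The tab now covers the strip ends, but the pictures give 13.0 mm of travel instead of 14. I push once more to check that it is at its end stop.

>>> carry_out --deltas '[{"x": 1, "y": 0, "z": 0, "wx": 0, "wy": 0, "wz": 0, "jaw": 0}, {"x": 1, "y": 0, "z": 0, "wx": 0, "wy": 0, "wz": 0, "jaw": 0}, {"x": 1, "y": 0, "z": 0, "wx": 0, "wy": 0, "wz": 0, "jaw": 0}, {"x": 1, "y": 0, "z": 0, "wx": 0, "wy": 0, "wz": 0, "jaw": 0}, {"x": 1, "y": 0, "z": 0, "wx": 0, "wy": 0, "wz": 0, "jaw": 0}, {"x": 1, "y": 0, "z": 0, "wx": 0, "wy": 0, "wz": 0, "jaw": 0}, {"x": 0, "y": 0, "z": 0, "wx": 0, "wy": 0, "wz": 0, "jaw": 0}, {"x": 0, "y": 0, "z": 0, "wx": 0, "wy": 0, "wz": 0, "jaw": 0}]'

```text
time_s: 17.05
ee_pos: [0.5655, 0.1844, 0.1035]
eef_rot: [-3.141, 0.0, 1.437]
force: [-0.2, -1.2, -0.4]
grip_width: 0.0003
```

>>> carry_out --deltas '[{"x": 0, "y": 0, "z": 1, "wx": 0, "wy": 0, "wz": 0, "jaw": 0}, {"x": 0, "y": 0, "z": 1, "wx": 0, "wy": 0, "wz": 0, "jaw": 0}, {"x": 0, "y": 0, "z": 1, "wx": 0, "wy": 0, "wz": 0, "jaw": 0}, {"x": 0, "y": 0, "z": 0.5, "wx": 0, "wy": 0, "wz": 0, "jaw": 0}, {"x": 0, "y": 0, "z": 0, "wx": 0, "wy": 0, "wz": 0, "jaw": 0}, {"x": 0, "y": 0, "z": 0, "wx": 0, "wy": 0, "wz": 0, "jaw": 0}, {"x": -0.2, "y": 0, "z": 0, "wx": 0, "wy": 0, "wz": 0, "jaw": 0}, {"x": -0.2, "y": 0, "z": 0, "wx": 0, "wy": 0, "wz": 0, "jaw": 0}, {"x": 0, "y": 0, "z": 0, "wx": 0, "wy": 0, "wz": 0, "jaw": 0}]'

```text
time_s: 17.8
ee_pos: [0.5651, 0.1746, 0.0348]
eef_rot: [3.14, -0.0, 1.434]
force: [0.5, -0.8, 0.3]
grip_width: 0.0002
```

>>> carry_out --deltas '[{"x": -0.05, "y": 0, "z": 0, "wx": 0, "wy": 0, "wz": 0, "jaw": 0}]'

```text
time_s: 17.88
ee_pos: [0.5649, 0.1742, 0.0346]
eef_rot: [3.141, -0.0, 1.434]
force: [0.2, 2.8, 1.2]
grip_width: 0.0002
```

>>> carry_out --deltas '[{"x": -0.05, "y": 0, "z": 0, "wx": 0, "wy": 0, "wz": 0, "jaw": 0}]'

```text
time_s: 17.97
ee_pos: [0.5649, 0.174, 0.0346]
eef_rot: [3.14, -0.002, 1.434]
force: [0.4, 10.4, 1.4]
grip_width: 0.0005
```

>>> carry_out --deltas '[{"x": -0.03, "y": 0, "z": 0, "wx": 0, "wy": 0, "wz": 0, "jaw": 0}, {"x": 0, "y": 0, "z": 0, "wx": 0, "wy": 0, "wz": 0, "jaw": 0}]'

```text
time_s: 18.13
ee_pos: [0.5649, 0.1741, 0.0346]
eef_rot: [3.14, -0.003, 1.435]
force: [0.5, 8.9, 1.1]
grip_width: 0.0002
```

>>> carry_out --deltas '[{"x": -0.06, "y": 0, "z": 0, "wx": 0, "wy": 0, "wz": 0, "jaw": 0}, {"x": 0, "y": 0, "z": 0, "wx": 0, "wy": 0, "wz": 0, "jaw": 0}]'

```text
time_s: 18.3
ee_pos: [0.5649, 0.1739, 0.0347]
eef_rot: [3.139, -0.004, 1.435]
force: [1.3, 17.0, 0.1]
grip_width: 0.0006
```

>>> carry_out --deltas '[{"x": -0.06, "y": 0, "z": 0, "wx": 0, "wy": 0, "wz": 0, "jaw": 0}, {"x": 0, "y": 0, "z": 0, "wx": 0, "wy": 0, "wz": 0, "jaw": 0}]'

```text
time_s: 18.47
ee_pos: [0.5649, 0.1737, 0.0347]
eef_rot: [3.139, -0.006, 1.435]
force: [4.1, 23.6, -2.0]
grip_width: 0.0006
```

It is a hard stop at the same place: 24 N against about 2 N of friction. The bar's leading edge is also about 5 mm past the strip end, so this is the end of its travel. Retreating for a last look.

>>> carry_out --deltas '[{"x": 0.3, "y": 0, "z": 0, "wx": 0, "wy": 0, "wz": 0, "jaw": 0}, {"x": 0.3, "y": 0, "z": 0, "wx": 0, "wy": 0, "wz": 0, "jaw": 0}, {"x": 0, "y": 0, "z": 0, "wx": 0, "wy": 0, "wz": 0, "jaw": 0}, {"x": 0, "y": 0, "z": -0.7, "wx": 0, "wy": 0, "wz": 0, "jaw": 0}, {"x": 0, "y": 0, "z": -1, "wx": 0, "wy": 0, "wz": 0, "jaw": 0}, {"x": 0, "y": 0, "z": -1, "wx": 0, "wy": 0, "wz": 0, "jaw": 0}, {"x": -1, "y": 0, "z": -1, "wx": 0, "wy": 0, "wz": 0, "jaw": 0}, {"x": -1, "y": 0, "z": -1, "wx": 0, "wy": 0, "wz": 0, "jaw": 0}, {"x": -1, "y": 0, "z": 0, "wx": 0, "wy": 0, "wz": 0, "jaw": 0}, {"x": -1, "y": 0, "z": 0, "wx": 0, "wy": 0, "wz": 0, "jaw": 0}, {"x": -1, "y": 0, "z": 0, "wx": 0, "wy": 0, "wz": 0, "jaw": 0}, {"x": -1, "y": 0, "z": 0, "wx": 0, "wy": 0, "wz": 0, "jaw": 0}]'

```text
time_s: 19.47
ee_pos: [0.5491, 0.0621, 0.128]
eef_rot: [3.142, 0.0, 1.434]
force: [-0.2, 0.3, 0.7]
grip_width: 0.0006
```

>>> carry_out --deltas '[{"x": -1, "y": 0, "z": 0, "wx": 0, "wy": 0, "wz": 0, "jaw": 0}, {"x": 0, "y": 0, "z": 0, "wx": 0, "wy": 0, "wz": 0, "jaw": 0}, {"x": 0, "y": 0, "z": 0, "wx": 0, "wy": 0, "wz": 0, "jaw": 0}, {"x": 0, "y": 0, "z": 0, "wx": 0, "wy": 0, "wz": 0, "jaw": 0}]'

```text
time_s: 19.8
ee_pos: [0.5467, 0.044, 0.1279]
eef_rot: [3.142, -0.0, 1.434]
force: [0.6, -0.3, -0.4]
grip_width: 0.0004
```

```bash
python3 - <<'E'
from fit import *
o=ctrl.get_obs(); print(o['time_s'],o['ee_pos'],o['force'])
p=ctrl.camera_params("wrist"); im=ctrl.camera("wrist")
q,k,e,_=fitgrid(p,blobs(im),[.5493,.1186,-.1375]); print(q,k,e)
y=q[2]; tx=np.array([-np.sin(y),np.cos(y)]); ty=np.array([np.cos(y),np.sin(y)])
g=cv2.cvtColor(im,cv2.COLOR_BGR2GRAY); V=np.arange(60,34,-.25); a=0
for u in np.arange(-4,16,1.):
    m=proj(p,np.array([np.r_[q[:2]+tx*v/1e3+ty*u/1e3,.0515] for v in V])).astype(np.float32); a=a+cv2.remap(g,m[:,0].reshape(-1,1),m[:,1].reshape(-1,1),cv2.INTER_LINEAR).ravel()/20.
print(' '.join(f"{v:g}:{int(s)}" for v,s in zip(V[::2],a[::2])))
a=im[0:260,110:410]; cv2.imwrite("pics/j.png",cv2.resize(a,None,fx=2.3,fy=2.3,interpolation=cv2.INTER_CUBIC))
im=ctrl.camera("scene"); cv2.imwrite("pics/js.png",cv2.resize(im[150:330,120:360],None,fx=3.3,fy=3.3,interpolation=cv2.INTER_CUBIC))
E
```

```text
19.8 [0.5467145  0.0439506  0.12789881] [ 0.58852578 -0.29523633 -0.40395681]
[ 0.54930193  0.11889618 -0.13879541] 42 0.397662846828348
60:169 59.5:168 59:168 58.5:169 58:168 57.5:168 57:168 56.5:168 56:168 55.5:168 55:168 54.5:169 54:169 53.5:169 53:168 52.5:169 52:169 51.5:169 51:169 50.5:169 50:169 49.5:169 49:164 48.5:158 48:153 47.5:154 47:160 46.5:165 46:168 45.5:169 45:169 44.5:169 44:169 43.5:169 43:169 42.5:169 42:169 41.5:166 41:159 40.5:138 40:111 39.5:83 39:62 38.5:52 38:51 37.5:57 37:78 36.5:102 36:129 35.5:140 35:141 34.5:131
```

View pics/j.png

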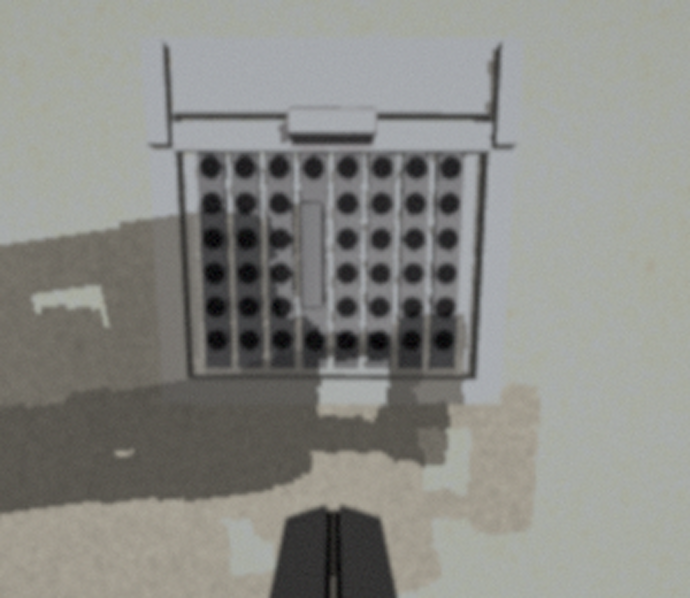

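View pics/js.png

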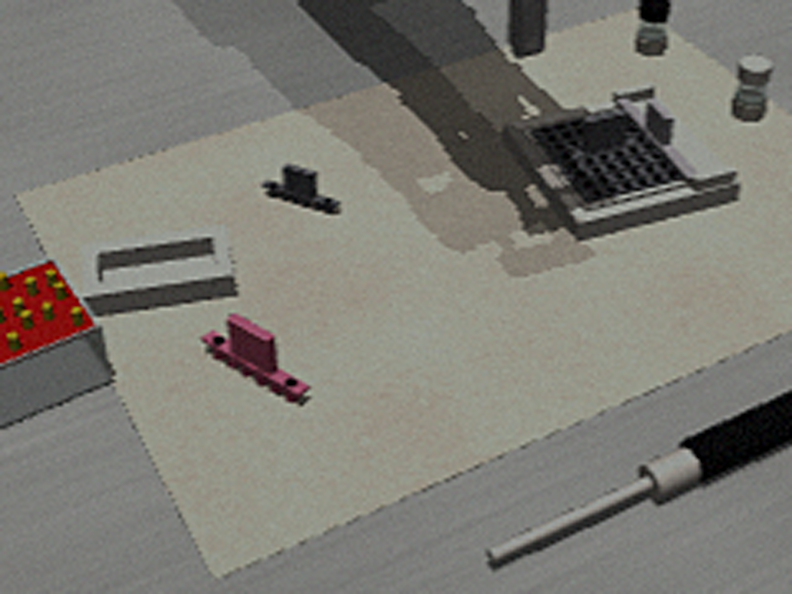

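The strip sits flush in its column and the bar lies across the rail ends. The tab's front edge has not moved since the first push. The decoys, vials and tip box are where they were. Handing in.

```bash
python3 -c "
from station import ctrl
print(ctrl.hand_in())"
```

```text
the job is handed in; nothing more can be done
None
```

I moved the grey strip from its cradle into the empty column, slid the locking bar across to its stop and let go. The job was handed in at about 20 s.

- **Strip:** all six wells went in with no measurable force. The rail touched down at the expected height with about 6 N of force. After I let go, its two end wells lined up with the column to about 0.3 mm, and the bar passed over the rail ends.
- **Bar:** two separate pushes stopped at the same place, the second at about 24 N against roughly 2 N of friction. The bar's front edge is about 5 mm past the strip end.
- **Check that disagreed:** in the pictures the bar moved about 13.0 mm, not the stated 14 mm. Since both pushes hit a firm stop at the same place, I took it as fully closed, but I couldn't read its travel directly.
- **Other things:** the other two strips, the two vials and the tip box look unmoved in the last picture. The bottle was outside the last picture, but it looked unmoved just before the second push, and the arm did not go near it. The arm was clear of everything at hand-in.

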